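# Hang the washed grinder tools on the drying rack

### The job

The washed tools have to go up to dry on the steel drying rack. First push the drip tray fully home under the rack; then hang the grinder crank by the hole in its hub on the thick peg, and the table scraper by the eye of its handle on the thin peg, each slid right down to the root of its peg and left hanging there. Leave the tape roll, ring nut, grinder plate, jar and small box where they are.

Things in the scene. Friction and masses are not known exactly. Their poses are not given: they have to be found in the camera images.
- crank: Grinder crank, dark cast steel, lying flat, 177 mm long, 0.45 kg. Origin: underside, mid arm (grip here); x along the arm to the hub, z up. Arm: bar 22 mm wide, 14 mm high, free from x = -45 to +48 mm. Hub: ring at x = +75, 48 mm outside, bore 32 mm along z, 22 mm high. At x = -65 an upright wooden grip, 24 mm thick on a 30 mm boss, top 62 mm above the underside.
- crank_eye (a point): Centre of the crank hub's bore, half way through: x = +75, z = +11 mm in the crank's frame.
- scraper: Table scraper, aluminium handle, steel blade, lying flat, 180 mm long, 0.24 kg. Origin: underside, in the handle (grip here); x along the handle to the eye, z up. Handle: bar 20 mm wide, 18 mm high, x = -38 to +58 mm. Eye: ring at x = +75, 36 mm outside, hole 18 mm along z, 18 mm high. Blade: flat, 90 mm wide (y), 4 mm thick, x = -41 to -87 mm.
- scraper_eye (a point): Centre of the scraper's eye, half way through: x = +75, z = +9 mm in the scraper's frame.
- rack: Steel drying rack fixed to the table: two side rails 14 mm high at y = +-122 mm (x = -90 to +110), two uprights 195 mm high at its far edge (x = +100 mm) and a crossbar between them (z = 138 to 182 mm) that carries both pegs. Origin: on the table, midway between the rails; -x is the open front, turned mostly to the robot's left, z up.
- thick_peg: Thick steel peg, 24 mm in diameter, flange 40 mm across at its root, 50 mm long, last 10 mm conical. Origin at the root on the flange; z along the peg from root to tip, y level. Leans 36 degrees from vertical towards the rack's front (rack -x); x points up the slope, to the rack's back. Root 200 mm up, 55 mm behind the rack's origin, 75 mm left or right of it.
- thin_peg: Thin steel peg, 11 mm in diameter, flange 32 mm across at its root, 50 mm long, last 10 mm conical. Origin at the root on the flange; z along the peg from root to tip, y level. Leans 36 degrees from vertical towards the rack's front (rack -x); x points up the slope, to the rack's back. Root 200 mm above the table, on the other side of the rack's middle from the thick peg.
- tray (a joint): Drip tray's slide in m: 0 = fully home under the rack (hard stop), growing as it comes out to the front (along the rack's -x), at most 0.1. It moves with about 3 N.
- tray_tab (a point): Front face of the upright tab in the middle of the tray's front edge, 45 mm above the table; the tab is 80 mm wide, 5 mm thick and rises to 55 mm. The shallow aluminium tray is 140 by 210 mm, 31 mm high. Push the tab along the rack's +x.
- tape_roll: Bystander: roll of tan masking tape lying flat, 110 mm across, 48 mm high. Origin: centre of its underside.
- ring_nut: Bystander: dark steel ring nut of the grinder with four lugs, 94 mm across, 22 mm high, lying flat. Origin: centre of its underside.
- grinder_plate: Bystander: plain steel disc 70 mm across, 9 mm thick, lying flat. Origin: centre of its underside.
- jar: Bystander: closed glass jar, 66 mm across, 95 mm high, standing. Origin: centre of its underside.
- bag_box: Bystander: small box, 60 by 90 mm, 45 mm high. Origin: centre of its underside.
Not all that is in view belongs to the job. What is shaped like the crank but red is not meant.

How it is judged:
By the outcome, as a careful person would: the job done as asked, in the order asked, and still so for the second after the job is handed in, with the robot touching nothing.
It also fails if it takes over 67 s, if anything falls off the work surface, if the arm or the gripper's body presses on something with over 40 N, if the wrist force passes 120 N, or if a joint passes its speed limit or range.

### The arm

A 7-joint arm with a two-finger parallel gripper is mounted at the origin on the work surface. World frame = base frame: x ahead of the robot, y to its left, z up, the work surface at z = 0. Lengths are in m, angles in rad, forces in N, time in s.
With the tool pointing down it reaches from about 0.4 to 0.85 m from the base axis. Payload 10.4 kg.
Tool frame: the origin (TCP) lies between the finger pads; the fingertips stand manip.tip_extent ahead of it and the grasp point (between the pads) lies 6 mm ahead of it (manip.tip_extent is the distance from the TCP to the fingertips, in m); z points along the fingers, y is the line along which they close (so a half turn about z gives the same grasp; the last joint's range is limited). The gripper opens to 85 mm and grips with 20 to 120 N. Pads are 22 mm wide; open, the fingers measure 114 mm over their backs; the gripper's body (76 mm by 85 mm) begins 54 mm behind the grasp point. The pads swing forward as they close: fully open they stand 13 mm farther back than shut.
Start: joints at [-1.276, 0.332, -0.065, 1.46, 0.022, 1.35, -0.088], TCP at [0.195, 0.594, 0.256] pointing down, gripper open.
Joint ranges: [-2.6, 2.6], [-0.5, 2.12], [-1.47, 1.34], [0.16, 2.42], [-1.27, 4.41], [0.06, 2.06], [-2.6, 2.6]. Speed limits (rad/s): [2.22, 2.22, 2.79, 2.79, 3.14, 3.14, 3.14].

### API

Orientations are given as a unit quaternion [x, y, z, w].
In Python, from workcell import get_obs, optics, workorder, manip gives the robot as it stands.
- The arm moves only by the tool jog_arm, never from a script. Its argument "increments" is a list of rows, each a list of 7 numbers: the shift along the tool's x, y, z in m, then the turn, a rotation vector about the tool's x, y, z in rad, then the opening, from -1 (shut) to 1 (fully open). A call has 1 to 5 rows; each row is the pose to reach, as a shift and turn from the pose commanded when the call began, along the tool's axes at that moment; what a row does not reach only later rows make up. A row lasts 1/12 s, in which the tool goes at most 41.7 mm and 7.16 degrees, less where a joint would pass 70% of its speed; a pose out of reach is approached as far as the arm can. A call with a gripper value outside its range is refused whole. The fingers move at their own pace and stop on an object; "grip_force" is the grip in N (left out, the last holds). Time passes only in rows, so rows that repeat a pose let the fingers close. It gives the time, the measured TCP pose, the force, the opening and the grip force at its end, in the units of the state.
- get_obs(): the state, without advancing time (a new reading comes with each control period).
- optics.camera(name): name is "scene" or "top" or "wrist"; returns a dict with "color" (480x640x3 uint8, red, green, blue), "depth" (480x640 float32, m along the optical axis (not along the pixel's ray), 0 where there is no reading), "K" (3x3 intrinsics, pixels), "R" (3x3) and "t" (3): a world point X has camera coordinates R X + t. Camera axes: x right, y down, z forward; pixel columns grow to the right and rows downward; lengths in m; the calibration is good to about 2 mm. The wrist camera is an equidistant fisheye: a pixel r from the principal point sees the ray r / f radians off the axis. A picture is of the moment at which its call begins.
- workorder.hand_in(): hands the job in; it is judged then, once.
The state is a dict: "clock": time; "joint_pos": joint angles; "joint_velocities": joint speeds; "tau": joint torques, N m; "position": TCP position; "ee_rot": TCP orientation; "ft_force": force on the tool from outside, world axes, zero at the start; "torque": the same for the moment, N m; "grip_width": opening from 0.0 (shut) to 1.0 (fully open); "grasp_force": force on a finger pad.
Only numpy, scipy, OpenCV 4.12 (cv2) and the standard library are available. Lean on these libraries where they do the work, as an engineer would, in place of code of your own. Each camera call takes 0.05 s, during which the arm holds its last target. There are 200 camera calls.

## Working session

There is one attempt and no reset: what is moved stays moved. The work goes in short steps, Python scripts to look and compute and a tool call to move; the robot and the scene stay as the last step left them, time stands still between calls to the robot, and variables do not carry over. Pictures are saved under pics/ and viewed, at most 12 in all, crops included, and the job is handed in when it is done.

Besides the shell and the picture viewer there is one more tool, called by a JSON object that holds its "fn" and its "kwargs", one argument or row to a line. jog_arm: Moves the arm, as the interface text tells. Its arguments: {"type":"object","properties":{"increments":{"type":"array"},"grip_force":{"type":"number"}},"required":["increments"]}

```bash
ls; mkdir -p pics
python3 - <<'E'
from workcell import get_obs, optics, workorder, manip
import numpy as np, cv2
print({k:np.round(v,3) if not isinstance(v,dict) else v for k,v in get_obs().items()}); print(manip.tip_extent)
for n in ("scene","top"):
    c=optics.camera(n); cv2.imwrite(f"pics/{n}1.png",c["color"][:,:,::-1]); np.savez(f"{n}1.npz",**{k:v for k,v in c.items()})
    print(n,c["K"].round(1).tolist(),c["R"].round(3).tolist(),c["t"].round(3).tolist())
E
```

```text
pics
{'clock': np.float64(0.0), 'joint_pos': array([-1.276,  0.333, -0.065,  1.461,  0.022,  1.35 , -0.088]), 'joint_velocities': array([-0.002,  0.001,  0.   , -0.   , -0.001, -0.   , -0.001]), 'tau': array([ 1.0000e-03, -6.2544e+01,  4.9000e-02, -3.9162e+01,  1.6000e-02,
        1.0000e-02,  0.0000e+00]), 'position': array([0.195, 0.593, 0.256]), 'ee_rot': array([ 0.158,  0.987, -0.001, -0.   ]), 'ft_force': array([-0.469, -0.466,  0.184]), 'torque': array([-0.002,  0.023,  0.043]), 'grasp_force': np.float64(0.0), 'grip_width': np.float64(1.001)}
0.025
scene [[454.7, 0.0, 319.9], [0.0, 454.7, 237.1], [0.0, 0.0, 1.0]] [[-0.717, 0.697, 0.004], [0.518, 0.537, -0.666], [-0.466, -0.475, -0.746]] [0.381, -0.144, 1.33]
top [[521.9, 0.0, 312.4], [0.0, 521.9, 238.4], [0.0, 0.0, 1.0]] [[-0.0, -1.0, 0.005], [-0.985, -0.001, -0.173], [0.173, -0.005, -0.985]] [-0.018, 0.515, 1.506]
```

View pics/scene1.png

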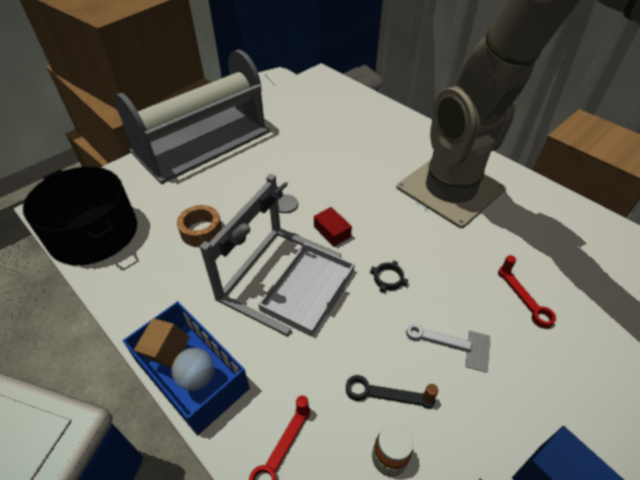

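View pics/top1.png

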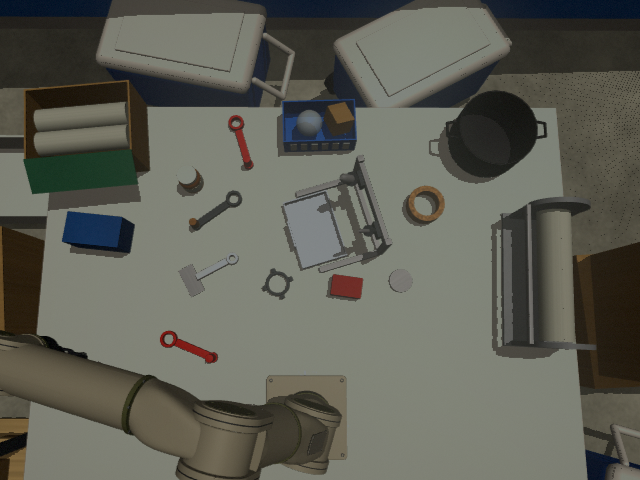

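The scene view shows three crank-shaped items: dark at (390,392), red at (290,440) and red at (525,290). The dark one with the wooden grip is the one meant, since the task rules out red. The scraper is at (450,340), the rack at (270,250), its thick peg at (235,237) and thin peg at (275,195). The tray sticks out to the front at (310,285). In the top view the crank is at (215,210), the scraper at (210,270) and the rack at (340,215).

```bash
cat > h.py <<'E'
import numpy as np, cv2
def cloud(c):
    d=c["depth"]; v,u=np.mgrid[0:480,0:640]; K=c["K"]
    P=np.stack([(u-K[0,2])*d/K[0,0],(v-K[1,2])*d/K[1,1],d],-1)
    X=(P-c["t"])@c["R"]; X[d==0]=np.nan; return X
def proj(c,X):
    p=(c["R"]@np.asarray(X,float)+c["t"]); return (c["K"]@(p/p[2]))[:2]
E
python3 - <<'E'
from h import *
import cv2
for n,boxes in (("top",{"crank":(185,185,248,232),"scraper":(175,250,242,300),"rack":(280,150,395,275)}),("scene",{"crank":(340,370,445,412),"scraper":(400,318,495,375),"rack":(195,170,360,338)})):
    c=dict(np.load(n+"1.npz")); X=cloud(c); g=c["color"]
    fl=X[np.abs(X[...,2])<.02]; A=np.c_[fl[:,:2],np.ones(len(fl))]; print(n,"table plane",np.linalg.lstsq(A,fl[:,2],rcond=None)[0].round(4))
    for k,(a,b,e,f) in boxes.items():
        P=X[b:f,a:e].reshape(-1,3); uv=np.stack(np.meshgrid(range(a,e),range(b,f)),-1).reshape(-1,2)
        if k!="rack":
            m=(P[:,2]>.003)&(P[:,2]<.08); Q=P[m]
            r=cv2.minAreaRect((Q[:,:2]*1000).astype(np.float32)); print(n,k,m.sum(),"rect",np.round(r[0]),np.round(r[1]),round(r[2],1), "zpct",np.percentile(Q[:,2],[5,50,95]).round(3))
            # high part
            for lo,hi in ((.03,.08),(.018,.03),(.01,.018),(.003,.008)):
                s=Q[(Q[:,2]>lo)&(Q[:,2]<hi)]
                if len(s)>5: print("   z",lo,hi,len(s),s.mean(0).round(4))
        else:
            for lo,hi in ((.185,.21),(.21,.25),(.135,.184),(.04,.06),(.02,.035),(.008,.018)):
                s=P[(P[:,2]>lo)&(P[:,2]<hi)]
                if len(s)>5:
                    r=cv2.minAreaRect((s[:,:2]*1000).astype(np.float32)); print("   rack z",lo,hi,len(s),s.mean(0).round(4),np.round(r[0]),np.round(r[1]),round(r[2],1),cv2.boxPoints(r).round().tolist())
    if n=="top": o=cv2.resize(g[140:305,165:400],None,fx=3,fy=3,interpolation=cv2.INTER_CUBIC); cv2.imwrite("pics/topcrop.png",o[:,:,::-1])
    else: o=cv2.resize(g[165:415,190:500],None,fx=2.4,fy=2.4,interpolation=cv2.INTER_CUBIC); cv2.imwrite("pics/scenecrop.png",o[:,:,::-1])
E
```

```text
top table plane [ 0.0021 -0.0005  0.001 ]
top crank 1393 rect [617. 280.] [147. 193.] 0.6 zpct [0.003 0.008 0.06 ]
   z 0.03 0.08 155 [0.6193 0.3387 0.0552]
   z 0.018 0.03 198 [0.6266 0.2628 0.0222]
   z 0.01 0.018 239 [0.6074 0.2831 0.0141]
   z 0.003 0.008 706 [0.6175 0.2768 0.0049]
top scraper 1397 rect [412. 297.] [149. 203.] 0.0 zpct [0.003 0.006 0.022]
   z 0.018 0.03 195 [0.4361 0.2672 0.0209]
   z 0.01 0.018 179 [0.4271 0.2845 0.0144]
   z 0.003 0.008 925 [0.4082 0.3048 0.005 ]
   rack z 0.185 0.21 399 [ 0.5827 -0.1699  0.195 ] [ 589. -161.] [261.  67.] 17.0 [[454.0, -167.0], [474.0, -231.0], [724.0, -155.0], [704.0, -91.0]]
   rack z 0.21 0.25 168 [ 0.6119 -0.1206  0.2285] [ 579. -133.] [170.  50.] 15.1 [[491.0, -131.0], [504.0, -179.0], [668.0, -135.0], [655.0, -86.0]]
   rack z 0.135 0.184 623 [ 0.5913 -0.1794  0.173 ] [ 593. -175.] [260.  35.] 16.8 [[463.0, -196.0], [473.0, -230.0], [723.0, -154.0], [713.0, -121.0]]
   rack z 0.04 0.06 59 [0.5101 0.0012 0.0535] [470. -69.] [298. 111.] 72.6 [[372.0, -195.0], [478.0, -228.0], [567.0, 57.0], [461.0, 90.0]]
   rack z 0.02 0.
[... 976 characters left out ...]
583. -128.] [163.  50.] 13.5 [[497.0, -123.0], [509.0, -171.0], [668.0, -133.0], [656.0, -85.0]]
   rack z 0.135 0.184 1504 [ 0.613  -0.1712  0.1689] [ 596. -170.] [262.  49.] 15.8 [[463.0, -182.0], [476.0, -229.0], [728.0, -158.0], [715.0, -111.0]]
   rack z 0.04 0.06 1213 [ 0.4896 -0.1695  0.0459] [ 548. -131.] [408. 392.] 56.4 [[272.0, -193.0], [599.0, -410.0], [825.0, -70.0], [498.0, 147.0]]
   rack z 0.02 0.035 1269 [ 0.5537 -0.0878  0.0276] [ 573. -125.] [376. 410.] 49.7 [[295.0, -136.0], [608.0, -401.0], [851.0, -114.0], [539.0, 151.0]]
   rack z 0.008 0.018 2688 [ 0.5689 -0.0985  0.012 ] [ 544. -144.] [457. 399.] 56.3 [[251.0, -223.0], [583.0, -444.0], [836.0, -64.0], [504.0, 157.0]]
```

View pics/topcrop.png

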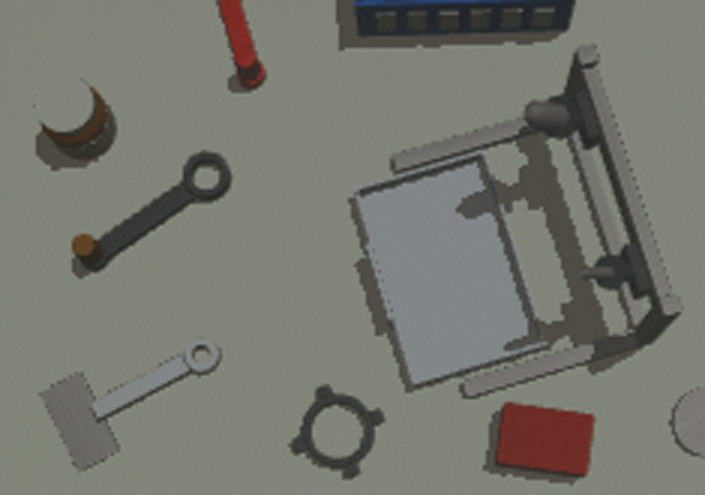

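View pics/scenecrop.png

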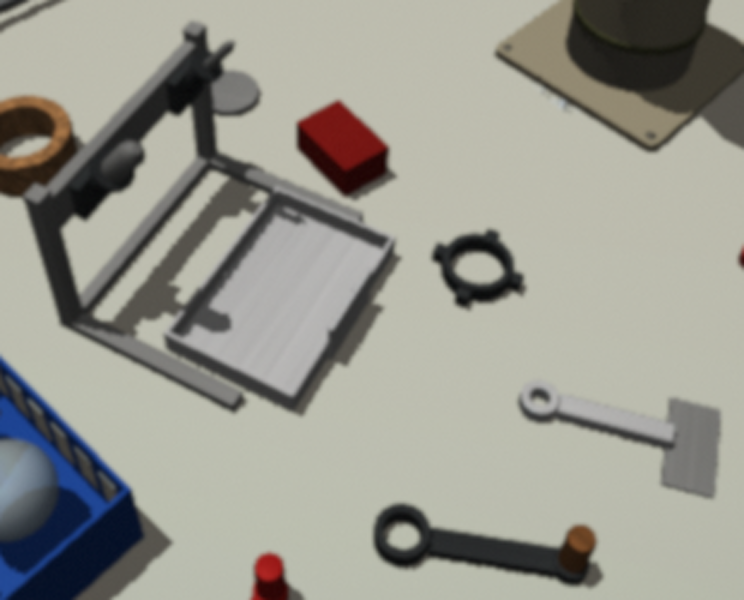

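The crops confirm it: the dark crank has its hub at crop (207,177) and the wooden grip at (84,244) in the top crop. The scraper eye is at (202,355), and the tab is on the tray's left edge. Next I'm working out poses from these.

Run:
```python
from h import *
from scipy.optimize import least_squares
T=dict(np.load("top1.npz")); S=dict(np.load("scene1.npz"))
def back(c,uv,z):
    d=np.linalg.inv(c["K"])@[uv[0],uv[1],1.]; o=-c["R"].T@c["t"]; w=c["R"].T@d; return (o+w*(z-o[2])/w[2])
tc=lambda u,v:(165+(u+.5)/3-.5,140+(v+.5)/3-.5); sc=lambda u,v:(190+(u+.5)/2.4-.5,165+(v+.5)/2.4-.5)
for n,z,a,b in (("hub",.022,(207,177),(402,535)),("grip",.062,(84,244),(580,533)),("eye",.018,(202,355),(541,401))):
    print(n,back(T,tc(*a),z).round(4),back(S,sc(*b),z).round(4))
for n,a in (("bladeL",(42,395)),("bl2",(78,373)),("bl3",(118,450)),("bl4",(80,469))): print(n,back(T,tc(*a),.004).round(4))
print("bladeS",[back(S,sc(*a),.004).round(4).tolist() for a in ((669,399),(720,410),(712,496),(661,485))])
# rack
XT=cloud(T)[150:275,280:400].reshape(-1,3); XS=cloud(S)[170:340,195:360].reshape(-1,3)
for nm,X in (("T",XT),("S",XS)):
    P=X[(X[:,2]>.188)&(X[:,2]<.203)]
    # upright tops / top band: project on rack axes with yaw -73.. 
    for yaw in (-73.,):
        ex=np.array([np.cos(np.radians(yaw)),np.sin(np.radians(yaw))]); ey=np.array([-ex[1],ex[0]])
        q=np.c_[X[:,:2]@ex,X[:,:2]@ey,X[:,2]]
        print(nm,"uprights y ext",np.nanpercentile((P[:,:2]@ey),[1,99]).round(4))
        bar=q[(q[:,2]>.15)&(q[:,2]<.2)&(q[:,0]>.33)]; print("  bar x pct",np.percentile(bar[:,0],[2,50,98]).round(4)); f=np.polyfit(bar[:,1],bar[:,0],1); print("  yaw corr deg",np.degrees(f[0]).round(2))
        # pegs
        for side in (-1,1):
            s=q[(q[:,2]>.212)&(q[:,2]<.25)&((q[:,1]-.528)*side>0)&(q[:,0]<.36)]
            a=np.radians(36); d=np.array([-np.sin(a),0,np.cos(a)]); r=.012 if side>0 else .0055
            n2=np.array([np.cos(a),0,np.sin(a)])
            def res(p): # perp distance to axis; p=(slope coord, y)
                return np.hypot(s@n2-p[0],s[:,1]-p[1])-r
            g=least_squares(res,[np.median(s@n2)-r,np.median(s[:,1])],loss="soft_l1",f_scale=.002)
            # axis: point with z=.2
            x0=(g.x[0]-.2*n2[2])/n2[0]; print("  peg side",side,len(s),"root rack-ish x,y",x0.round(4),g.x[1].round(4),"world",(x0*ex+g.x[1]*ey).round(4),"rms",np.sqrt(np.mean(g.fun**2)).round(4),"tip z",s[:,2].max().round(3))
        tb=q[(q[:,2]>.036)&(q[:,2]<.058)&(abs(q[:,1]-.528)<.09)&(q[:,0]<.3)&(q[:,0]>.05)]
        if len(tb): print("  tab",len(tb),np.percentile(tb,[5,50,95],axis=0).round(4).tolist())
        rl=q[(q[:,2]>.01)&(q[:,2]<.018)&(q[:,0]>.1)&(q[:,0]<.35)]
        for side in (-1,1):
            s=rl[(abs(rl[:,1]-.528-side*.122)<.02)]; print("  rail",len(s),np.percentile(s,[2,50,98],axis=0).round(4).tolist())
```

```text
hub [0.6419 0.2228 0.022 ] [0.6483 0.2272 0.022 ]
grip [0.5637 0.336  0.062 ] [0.5604 0.334  0.062 ]
eye [0.4596 0.2236 0.018 ] [0.4632 0.2284 0.018 ]
bladeL [0.4209 0.3853 0.004 ]
bl2 [0.4432 0.3501 0.004 ]
bl3 [0.3658 0.3071 0.004 ]
bl4 [0.3469 0.3442 0.004 ]
bladeS [[0.3682, 0.3061, 0.004], [0.3442, 0.3452, 0.004], [0.4226, 0.386, 0.004], [0.4458, 0.3494, 0.004]]
T uprights y ext [0.3865 0.646 ]
  bar x pct [0.3306 0.346  0.3579]
  yaw corr deg 0.26
  peg side -1 39 root rack-ish x,y 0.3073 0.4387 world [ 0.5094 -0.1656] rms 0.0028 tip z 0.243
  peg side 1 114 root rack-ish x,y 0.3065 0.5896 world [ 0.6535 -0.1208] rms 0.0039 tip z 0.25
  tab 60 [[0.1083, 0.4606, 0.0366], [0.1121, 0.519, 0.0525], [0.2506, 0.5774, 0.0575]]
  rail 332 [[0.1345, 0.3864, 0.0103], [0.2446, 0.397, 0.0142], [0.3448, 0.4239, 0.0179]]
  rail 193 [[0.1641, 0.6303, 0.0102], [0.2344, 0.6391, 0.0145], [0.3041, 0.6484, 0.0179]]
S uprights y ext [0.3884 0.6487]
  bar x pct [0.3306 0.3451 0.3578]
  yaw corr deg 0.08
  peg side -1 54 root rack-ish x,y 0.3049 0.4473 world [ 0.5169 -0.1608] rms 0.0022 tip z 0.241
  peg side 1 169 root rack-ish x,y 0.3061 0.5877 world [ 0.6515 -0.1209] rms 0.0037 tip z 0.243
  tab 137 [[0.1079, 0.4832, 0.038], [0.1091, 0.5234, 0.0518], [0.1128, 0.5576, 0.0558]]
  rail 443 [[0.1293, 0.3881, 0.0102], [0.2429, 0.3989, 0.0133], [0.3474, 0.4209, 0.0175]]
  rail 587 [[0.1642, 0.631, 0.0105], [0.2491, 0.6409, 0.013], [0.3432, 0.6493, 0.0164]]
```

Poses found, in a frame aligned with the rack (yaw −73.1°):

| Item | Position |
|---|---|
| Rack origin | (0.251, 0.518) |
| Thick peg root | y′ = 0.591 |
| Thin peg root | y′ = 0.443 |
| Both peg roots | x′ = 0.306 |
| Tab front | x′ = 0.108 |

I'll push the tray first.

```bash
cat >> h.py <<'E'
from scipy.spatial.transform import Rotation as Ro, Slerp
from workcell import get_obs, optics
YAW=np.radians(-73.1); EX=np.array([np.cos(YAW),np.sin(YAW),0]); EY=np.array([-EX[1],EX[0],0]); EZ=np.array([0,0,1.])
def rk(x,y,z): return x*EX+y*EY+z*EZ          # rack-aligned -> world
def tool(psi,tilt=0):                          # psi: heading of tool y (deg), tilt of approach towards tool -x
    p=np.radians(psi); y=np.array([np.cos(p),np.sin(p),0]); x=np.array([-y[1],y[0],0])
    return Ro.from_matrix(np.c_[x,y,-EZ])*Ro.from_rotvec([0,-np.radians(tilt),0])
def plan(pos,R,N=1,start=None):
    """print N calls' increments in the tool axes of each call's start"""
    o=get_obs(); p0,R0=(np.array(o["position"]),Ro.from_quat(o["ee_rot"])) if start is None else start
    sl=Slerp([0,1],Ro.concatenate([R0,R])); p,Rp=p0,R0
    for k in range(1,N+1):
        q=p0+(np.asarray(pos)-p0)*k/N; Rq=sl(k/N)
        print(np.r_[Rp.inv().apply(q-p),(Rp.inv()*Rq).as_rotvec()].round(4).tolist()); p,Rp=q,Rq
    return p,Rp
E
python3 - <<'E'
from h import *
s=plan(rk(.065,.519,.12),tool(16.9),4); plan(rk(.065,.519,.055),tool(16.9),1,s); print(rk(.065,.519,.055))
E
```

```text
[-0.1155, -0.0948, 0.034, -0.0003, 0.0002, 0.2395]
[-0.1347, -0.0647, 0.034, -0.0003, 0.0002, 0.2395]
[-0.1462, -0.0309, 0.0339, -0.0003, 0.0002, 0.2395]
[-0.1494, 0.0046, 0.0339, -0.0003, 0.0002, 0.2395]
[0.0, 0.0, 0.065, 0.0, -0.0, 0.0]
[0.51548189 0.08868156 0.055     ]
```

{"fn": "jog_arm", "kwargs": {
  "increments": [
    [-0.0289, -0.0237, 0.0085, 0, 0, 0.06, -1],
    [-0.0578, -0.0474, 0.017, 0, 0, 0.12, -1],
    [-0.0866, -0.0711, 0.0255, 0, 0, 0.18, -1],
    [-0.1155, -0.0948, 0.034, 0, 0, 0.2395, -1],
    [-0.1155, -0.0948, 0.034, 0, 0, 0.2395, -1]
  ],
  "grip_force": 30
}}

```text
clock: 0.52
position: [0.2805, 0.4607, 0.2205]
ee_rot: [0.281, 0.96, -0.002, 0.001]
ft_force: [-0.2, -0.3, -0.3]
grip_width: 0.297
grasp_force: 0.0
```

{"fn": "jog_arm", "kwargs": {
  "increments": [
    [-0.034, -0.016, 0.0085, 0, 0, 0.06, -1],
    [-0.068, -0.032, 0.017, 0, 0, 0.12, -1],
    [-0.101, -0.048, 0.0255, 0, 0, 0.18, -1],
    [-0.1347, -0.0647, 0.034, 0, 0, 0.2395, -1],
    [-0.1347, -0.0647, 0.034, 0, 0, 0.2395, -1]
  ]
}}

```text
clock: 0.93
position: [0.3591, 0.3344, 0.1867]
ee_rot: [0.394, 0.919, -0.002, 0.001]
ft_force: [1.3, -0.8, 0.7]
grip_width: -0.003
grasp_force: 0.0
```

{"fn": "jog_arm", "kwargs": {
  "increments": [
    [-0.0365, -0.0077, 0.0085, 0, 0, 0.06, -1],
    [-0.073, -0.0155, 0.017, 0, 0, 0.12, -1],
    [-0.11, -0.0232, 0.0255, 0, 0, 0.18, -1],
    [-0.1462, -0.0309, 0.0339, 0, 0, 0.2395, -1],
    [-0.1462, -0.0309, 0.0339, 0, 0, 0.2395, -1]
  ]
}}

```text
clock: 1.35
position: [0.4383, 0.2084, 0.153]
ee_rot: [0.5, 0.866, -0.002, 0.001]
ft_force: [-0.8, -0.9, -0.4]
grip_width: 0.002
grasp_force: 0.0
```

{"fn": "jog_arm", "kwargs": {
  "increments": [
    [-0.0373, 0.001, 0.0085, 0, 0, 0.06, -1],
    [-0.0747, 0.002, 0.017, 0, 0, 0.12, -1],
    [-0.112, 0.0035, 0.0255, 0, 0, 0.18, -1],
    [-0.1494, 0.0046, 0.0339, 0, 0, 0.2395, -1],
    [-0.1494, 0.0046, 0.0339, 0, 0, 0.2395, -1]
  ]
}}

```text
clock: 1.77
position: [0.5177, 0.082, 0.1193]
ee_rot: [0.6, 0.8, -0.002, 0.001]
ft_force: [-1.4, -0.7, -0.5]
grip_width: -0.003
grasp_force: 0.0
```

{"fn": "jog_arm", "kwargs": {
  "increments": [
    [0, 0, 0.03, 0, 0, 0, -1],
    [0, 0, 0.064, 0, 0, 0, -1],
    [0, 0, 0.064, 0, 0, 0, -1],
    [-0.01, 0, 0.064, 0, 0, 0, -1],
    [-0.02, 0, 0.064, 0, 0, 0, -1]
  ]
}}

```text
clock: 2.18
position: [0.5223, 0.0699, 0.0579]
ee_rot: [0.595, 0.804, 0.0, 0.0]
ft_force: [0.5, -0.3, 0.7]
grip_width: 0.001
grasp_force: 0.0
```

{"fn": "jog_arm", "kwargs": {
  "increments": [
    [-0.01, 0, 0, 0, 0, 0, -1],
    [-0.02, 0, 0, 0, 0, 0, -1],
    [-0.03, 0, 0, 0, 0, 0, -1],
    [-0.04, 0, 0, 0, 0, 0, -1],
    [-0.05, 0, 0, 0, 0, 0, -1]
  ]
}}

```text
clock: 2.6
position: [0.5368, 0.0214, 0.0572]
ee_rot: [0.595, 0.803, 0.001, 0.0]
ft_force: [0.4, 3.6, 2.7]
grip_width: 0.002
grasp_force: 1.7
```

{"fn": "jog_arm", "kwargs": {
  "increments": [
    [-0.01, 0, 0, 0, 0, 0, -1],
    [-0.02, 0, 0, 0, 0, 0, -1],
    [-0.03, 0, 0, 0, 0, 0, -1],
    [-0.035, 0, 0, 0, 0, 0, -1],
    [-0.04, 0, 0, 0, 0, 0, -1]
  ]
}}

```text
clock: 3.02
position: [0.5461, -0.0113, 0.0565]
ee_rot: [0.594, 0.804, 0.001, -0.004]
ft_force: [-19.0, 35.7, 24.6]
grip_width: -0.003
grasp_force: 20.4
```

{"fn": "jog_arm", "kwargs": {
  "increments": [
    [0.02, 0, -0.001, 0, 0, 0, -1],
    [0.045, 0, -0.001, 0, 0, 0, -1],
    [0.06, 0, -0.04, 0, 0, 0, -1],
    [0.08, 0, -0.08, 0, 0, 0, 0.5],
    [0.1, 0, -0.12, 0, 0, 0, 1]
  ]
}}

```text
clock: 3.43
position: [0.5184, 0.0758, 0.1716]
ee_rot: [0.596, 0.803, -0.001, -0.0]
ft_force: [0.7, 0.8, 1.5]
grip_width: 0.272
grasp_force: 0.0
```

Run:
```python
from h import *
for n in ("scene","top"):
    c=optics.camera(n); np.savez(n+"2.npz",**c); X=cloud(c).reshape(-1,3); q=np.c_[X@EX,X@EY,X[:,2]]
    tb=q[(q[:,2]>.04)&(q[:,2]<.058)&(abs(q[:,1]-.519)<.045)&(q[:,0]<.22)&(q[:,0]>.12)]; print(n,len(tb),np.percentile(tb,[5,50,95],axis=0).round(4).tolist() if len(tb) else "")
    # crank refine: hub ring: points 0.017<z<0.026 near hub ; grip top
    for nm,cen,lo,hi,r in (("hub",(.645,.225),.017,.027,.03),("grip",(.562,.335),.052,.068,.02),("eye",(.461,.226),.012,.024,.025)):
        s=X[(np.hypot(X[:,0]-cen[0],X[:,1]-cen[1])<r)&(X[:,2]>lo)&(X[:,2]<hi)]
        (cc,rr)=cv2.minEnclosingCircle((s[:,:2]*1000).astype(np.float32)); print(nm,len(s),s.mean(0).round(4),np.round(cc,1),round(rr,1))
o=cv2.resize(optics.camera("scene")["color"][165:415,190:500],None,fx=2.4,fy=2.4,interpolation=cv2.INTER_CUBIC); cv2.imwrite("pics/s2.png",o[:,:,::-1])
s=plan((.60,.285,.15),tool(36),2)
print(get_obs()["ft_force"],get_obs()["position"])
```

```text
scene 124 [[0.1801, 0.4832, 0.0416], [0.1813, 0.5228, 0.0519], [0.1846, 0.5569, 0.0562]]
hub 260 [0.6465 0.2243 0.021 ] [645.4 225. ] 25.0
grip 140 [0.5655 0.3375 0.0605] [563.4 337.2] 12.3
eye 190 [0.4606 0.2286 0.0168] [459.1 228.3] 21.9
top 47 [[0.1801, 0.4854, 0.0452], [0.1822, 0.5224, 0.0533], [0.185, 0.5538, 0.0573]]
hub 100 [0.6441 0.224  0.0219] [642.5 226.4] 27.3
grip 51 [0.5616 0.3353 0.0617] [562.1 336.3] 12.6
eye 101 [0.4581 0.2275 0.0185] [457.  226.9] 21.7
[0.0875, 0.0683, 0.012, 0.0022, 0.0003, -0.1657]
[0.075, 0.0818, 0.0119, 0.0022, 0.0003, -0.1657]
[-0.42457691 -0.10016195  0.33074523] [0.52053794 0.07766008 0.17340764]
```

View pics/s2.png

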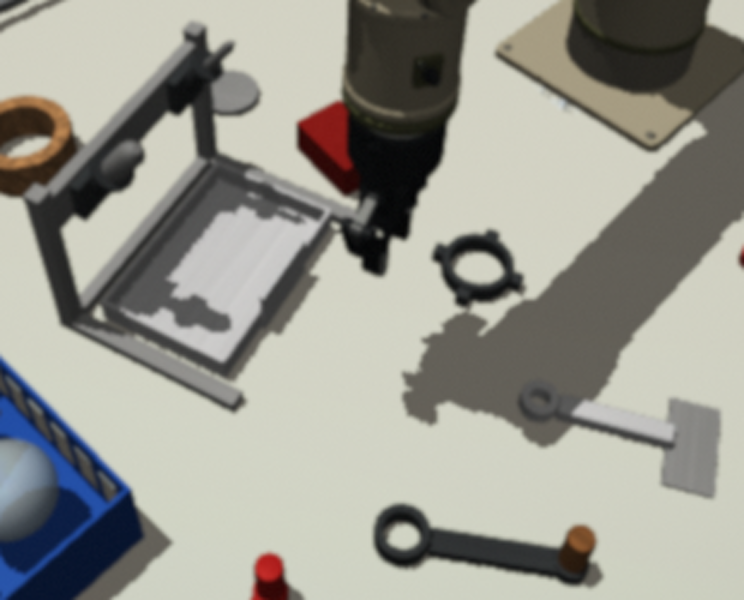

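The tab moved 73 mm in to x′ = 0.181 and met the hard stop, so the tray is home: in the picture its rear edge lies near the rear bar at (160,235). Next is the crank: hub (0.645, 0.225), heading −53.5°, grip point (0.600, 0.285).

{"fn": "jog_arm", "kwargs": {
  "increments": [
    [0.022, 0.021, 0.003, 0, 0, -0.04, 1],
    [0.044, 0.042, 0.006, 0, 0, -0.08, 1],
    [0.066, 0.063, 0.009, 0, 0, -0.12, 1],
    [0.0875, 0.0818, 0.012, 0, 0, -0.1657, 1],
    [0.0875, 0.0818, 0.012, 0, 0, -0.1657, 1]
  ]
}}

```text
clock: 4.0
position: [0.5723, 0.1888, 0.1561]
ee_rot: [0.524, 0.852, -0.001, -0.001]
ft_force: [-0.9, 1.4, -0.1]
grip_width: 0.994
grasp_force: 0.0
```

{"fn": "jog_arm", "kwargs": {
  "increments": [
    [0.02, 0.02, 0.012, 0, 0, -0.04, 1],
    [0.04, 0.04, 0.024, 0, 0, -0.08, 1],
    [0.06, 0.06, 0.036, 0, 0, -0.12, 1],
    [0.075, 0.0818, 0.048, 0, 0, -0.1657, 1],
    [0.075, 0.0818, 0.048, 0, 0, -0.1657, 1]
  ]
}}

```text
clock: 4.42
position: [0.6109, 0.2912, 0.1055]
ee_rot: [0.452, 0.892, -0.002, -0.002]
ft_force: [0.1, 1.0, -1.2]
grip_width: 1.0
grasp_force: 0.0
```

Run:
```python
from h import *
from workcell import manip
print(manip.tip_extent,get_obs()["position"],get_obs()["grip_width"])
plan((.6004,.2853,.045),tool(36.5),1)
c=optics.camera("wrist"); np.savez("w1.npz",**c); print(c["K"].round(1).tolist()); cv2.imwrite("pics/w1.png",c["color"][:,:,::-1])
```

```text
0.025 [0.61088164 0.29117503 0.1055044 ] 0.9997474600268217
[0.0014, -0.0116, 0.0606, -0.0054, -0.0017, -0.0038]
[[371.6, 0.0, 321.9], [0.0, 371.6, 241.4], [0.0, 0.0, 1.0]]
```

View pics/w1.png

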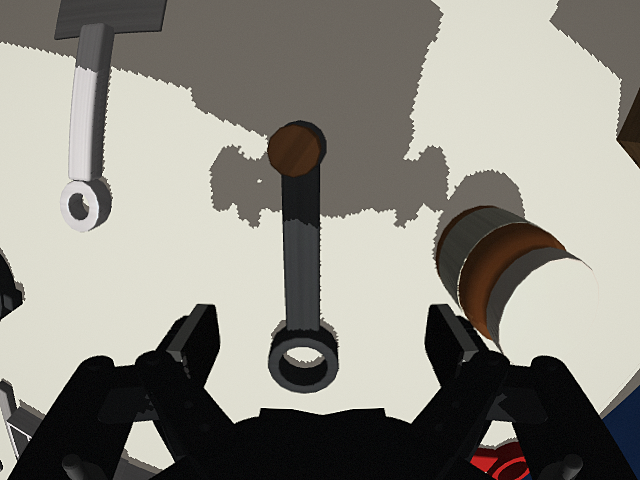

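The wrist view shows the crank hub at (303,360) and its grip top at (296,149). The jaws are centred near column 323, and the jar to the right is clear. I'll cross-check with a wrist ray.

```bash
cat >> h.py <<'E'
def wback(c,uv,z):
    K=c["K"]; d=np.array([(uv[0]-K[0,2])/K[0,0],(uv[1]-K[1,2])/K[1,1]]); th=np.hypot(*d)
    r=np.r_[d/th*np.sin(th),np.cos(th)]; o=-c["R"].T@c["t"]; w=c["R"].T@r; return o+w*(z-o[2])/w[2]
E
python3 - <<'E'
from h import *
c=dict(np.load("w1.npz"))
for n,uv,z in (("hubtop",(303.5,358),.022),("grip",(294.5,149),.062),("bar",(302,250),.014),("eye",(85,204),.018)): print(n,wback(c,uv,z).round(4))
E
```

```text
hubtop [0.6404 0.2309 0.022 ]
grip [0.5618 0.3386 0.062 ]
bar [0.5981 0.2887 0.014 ]
eye [0.4639 0.2297 0.018 ]
```

{"fn": "jog_arm", "kwargs": {
  "increments": [
    [0.0037, -0.012, 0.02, 0, 0, -0.004, 1],
    [0.0037, -0.012, 0.05, 0, 0, -0.004, 1],
    [0.0037, -0.012, 0.077, 0, 0, -0.004, 1],
    [0.0037, -0.012, 0.077, 0, 0, -0.004, 1],
    [0.0037, -0.012, 0.077, 0, 0, -0.004, -1]
  ],
  "grip_force": 70
}}

```text
clock: 4.88
position: [0.5996, 0.2814, 0.0327]
ee_rot: [0.454, 0.891, -0.002, -0.001]
ft_force: [0.9, 0.2, 1.0]
grip_width: 0.88
grasp_force: 0.0
```

{"fn": "jog_arm", "kwargs": {
  "increments": [
    [0, 0, 0, 0, 0, 0, -1],
    [0, 0, 0, 0, 0, 0, -1],
    [0, 0, 0, 0, 0, 0, -1],
    [0, 0, 0, 0, 0, 0, -1],
    [0, 0, 0, 0, 0, 0, -1]
  ]
}}

```text
clock: 5.3
position: [0.6007, 0.284, 0.0355]
ee_rot: [0.453, 0.891, 0.001, 0.0]
ft_force: [-2.7, -1.3, 6.9]
grip_width: 0.221
grasp_force: 68.3
```

{"fn": "jog_arm", "kwargs": {
  "increments": [
    [0, 0, -0.02, 0, 0, 0, -1],
    [0, 0, -0.05, 0, 0, 0, -1],
    [0, 0, -0.09, 0, 0, 0, -1],
    [0, 0, -0.13, 0, 0, 0, -1],
    [0, 0, -0.13, 0, 0, 0, -1]
  ]
}}

```text
clock: 5.72
position: [0.6036, 0.2851, 0.1731]
ee_rot: [0.453, 0.891, 0.005, 0.003]
ft_force: [2.0, 0.6, -2.8]
grip_width: 0.217
grasp_force: 69.2
```

Run:
```python
from h import *
o=get_obs(); print(o["position"],o["ee_rot"],o["ft_force"],o["torque"],o["grip_width"])
c=optics.camera("wrist"); np.savez("w2.npz",**c); cv2.imwrite("pics/w2.png",c["color"][:,:,::-1])
```

```text
[0.60359227 0.28510755 0.17310219] [0.45317484 0.89140099 0.0051007  0.00328962] [ 2.03756715  0.58716956 -2.79203742] [ 0.10748327 -0.18763867  0.02688473] 0.21692505739888632
```

View pics/w2.png

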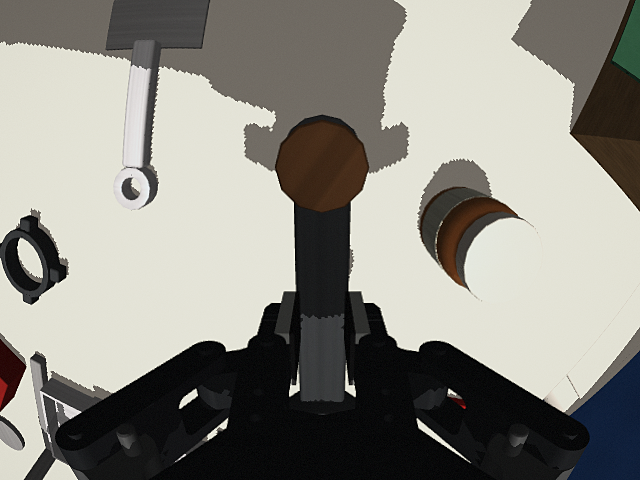

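The crank is held firmly and centred: its grip top is at (322,165) and its bar runs down column 322 between the pads. I'll measure its pose in the hand.

```bash
cat >> h.py <<'E'
def wcloud(c):
    d=c["depth"]; v,u=np.mgrid[0:480,0:640]; K=c["K"]; a=(u-K[0,2])/K[0,0]; b=(v-K[1,2])/K[1,1]; th=np.hypot(a,b)+1e-9
    P=np.stack([a/th*np.tan(th)*d,b/th*np.tan(th)*d,d],-1); X=(P-c["t"])@c["R"]; X[d==0]=np.nan; return X
def intool(X):
    o=get_obs(); return Ro.from_quat(o["ee_rot"]).inv().apply(X.reshape(-1,3)-o["position"]).reshape(X.shape)
E
python3 - <<'E'
from h import *
c=dict(np.load("w2.npz")); Y=intool(wcloud(c))
g=Y[115:212,270:375].reshape(-1,3); g=g[np.abs(g[:,2]-np.nanmedian(g[:,2]))<.006]
cc,r=cv2.minEnclosingCircle((g[:,:2]*1000).astype(np.float32)); print("grip top",g.mean(0).round(4),np.round(cc,1),r, np.nanmedian(g[:,2]))
for v in (225,250,280,300,330,360,390):
    s=Y[v,300:348]; s=s[np.abs(s[:,2]-np.nanmedian(s[:,2]))<.01]; print(v,np.nanmedian(s,0).round(4),s[:,1].min().round(4),s[:,1].max().round(4))
E
```

```text
grip top [ 0.066   0.0017 -0.0306] [65.6  1.5] 12.03278923034668 -0.0307116282768804
225 [0.0386 0.0027 0.0172] -0.0066 0.0116
250 [0.0284 0.0026 0.017 ] -0.0067 0.0119
280 [0.0155 0.0026 0.0174] -0.0071 0.0122
300 [0.0064 0.0026 0.0174] -0.0072 0.0117
330 [-0.0081  0.0022  0.0174] -0.0073 0.0112
360 [-0.0242  0.0022  0.0174] -0.008 0.0124
390 [-0.0426  0.002   0.0179] -0.0086 0.0126
```

Crank in the hand: origin about (0.0006, 0.002) from the TCP, underside 31 mm ahead of it. Before hanging I'll hover above and between the pegs, so the same wrist camera can measure both pegs close up.

Run:
```python
from h import *
plan(rk(.235,.518,.36),tool(16.9),3); print(rk(.235,.518,.36))
```

```text
[-0.0892, -0.0803, -0.0642, 0.0028, -0.0002, 0.1117]
[-0.0976, -0.0701, -0.064, 0.0028, -0.0002, 0.1117]
[-0.1048, -0.0589, -0.0638, 0.0028, -0.0002, 0.1117]
[ 0.56394445 -0.07426746  0.36      ]
```

{"fn": "jog_arm", "kwargs": {
  "increments": [
    [-0.022, -0.02, -0.016, 0.001, 0, 0.028, -1],
    [-0.044, -0.04, -0.032, 0.001, 0, 0.056, -1],
    [-0.067, -0.06, -0.048, 0.002, 0, 0.084, -1],
    [-0.089, -0.08, -0.064, 0.0028, 0, 0.1117, -1],
    [-0.089, -0.08, -0.064, 0.0028, 0, 0.1117, -1]
  ]
}}

```text
clock: 6.18
position: [0.5892, 0.1568, 0.2303]
ee_rot: [0.507, 0.862, -0.002, 0.001]
ft_force: [1.3, -1.6, -3.4]
grip_width: 0.225
grasp_force: 69.5
```

{"fn": "jog_arm", "kwargs": {
  "increments": [
    [-0.024, -0.018, -0.016, 0.001, 0, 0.028, -1],
    [-0.049, -0.035, -0.032, 0.001, 0, 0.056, -1],
    [-0.073, -0.052, -0.048, 0.002, 0, 0.084, -1],
    [-0.0976, -0.07, -0.064, 0.0028, 0, 0.1117, -1],
    [-0.0976, -0.07, -0.064, 0.0028, 0, 0.1117, -1]
  ]
}}

```text
clock: 6.6
position: [0.5761, 0.0375, 0.2945]
ee_rot: [0.554, 0.832, -0.003, 0.001]
ft_force: [1.1, -1.9, -3.4]
grip_width: 0.221
grasp_force: 69.6
```

{"fn": "jog_arm", "kwargs": {
  "increments": [
    [-0.026, -0.015, -0.016, 0.001, 0, 0.028, -1],
    [-0.052, -0.03, -0.032, 0.001, 0, 0.056, -1],
    [-0.078, -0.044, -0.048, 0.002, 0, 0.084, -1],
    [-0.105, -0.059, -0.064, 0.0028, 0, 0.1117, -1],
    [-0.105, -0.059, -0.064, 0.0028, 0, 0.1117, -1]
  ]
}}

```text
clock: 7.02
position: [0.5628, -0.0819, 0.3589]
ee_rot: [0.6, 0.8, -0.004, 0.0]
ft_force: [0.6, -1.6, -3.6]
grip_width: 0.217
grasp_force: 69.6
```

{"fn": "jog_arm", "kwargs": {
  "increments": [
    [0, 0, 0, 0, 0, 0, -1],
    [0, 0, 0, 0, 0, 0, -1]
  ]
}}

```text
clock: 7.18
position: [0.5633, -0.0733, 0.3551]
ee_rot: [0.595, 0.804, -0.004, -0.003]
ft_force: [0.9, 0.6, -4.1]
grip_width: 0.221
grasp_force: 69.6
```

Run:
```python
from h import *
o=get_obs(); print(o["position"],o["ee_rot"],o["ft_force"],o["joint_pos"])
c=optics.camera("wrist"); np.savez("w3.npz",pos=o["position"],rot=o["ee_rot"],**c); cv2.imwrite("pics/w3.png",c["color"][:,:,::-1])
```

```text
[ 0.56334919 -0.07330604  0.35509074] [ 0.59507126  0.80365775 -0.00407133 -0.00279989] [ 0.87618827  0.61422099 -4.07130331] [-0.42472164  0.18480808  0.55555062  1.47123307 -0.09283994  1.52197778
  0.42462075]
```

View pics/w3.png

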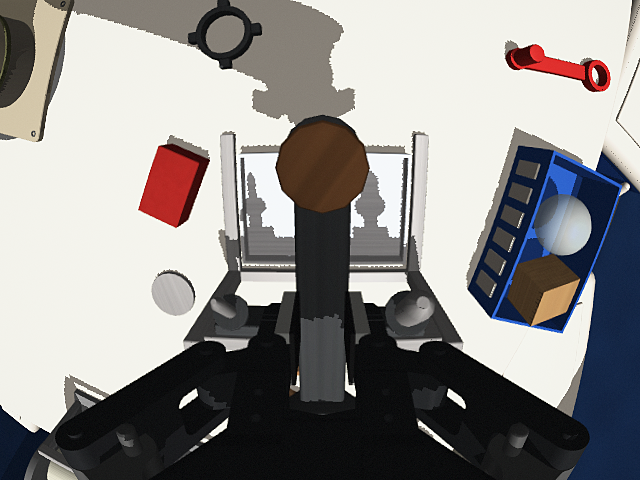

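The wrist view shows the thin peg at (230,310), the thick peg at (408,308), and the tray home between the rails. I'll fit both peg axes.

Run:
```python
from h import *
from scipy.optimize import least_squares
c=dict(np.load("w3.npz")); W=wcloud(c); q=np.stack([W@EX,W@EY,W[...,2]],-1)
a=np.radians(36); n2=np.array([np.cos(a),0,np.sin(a)]); d=np.array([-np.sin(a),0,np.cos(a)])
for nm,r,(u0,v0,u1,v1) in (("thin",.0055,(200,285,252,330)),("thick",.012,(380,285,438,332))):
    s=q[v0:v1,u0:u1].reshape(-1,3); s=s[(s[:,2]>.205)&(s[:,2]<.25)]
    # cyl part: axial coordinate from root 
    def ax(p): return (s-np.array([p[0],p[1],.2]))@d
    p=np.array([.306,.443 if nm=="thin" else .591])
    for _ in range(4):
        t=ax(p); m=(t>.010)&(t<.039)
        f=lambda p:np.hypot((s[m]-[p[0],0,.2])@n2,s[m,1]-p[1])-r
        g=least_squares(f,p,loss="soft_l1",f_scale=.001); p=g.x
    lat=s[m,1]; print(nm,m.sum(),p.round(4),"rms",np.sqrt(np.mean(g.fun**2)).round(4),"lat extent",np.percentile(lat,[1,99]).round(4),"mid",np.mean(np.percentile(lat,[1,99])).round(4),"tip axial",np.percentile(ax(p),99).round(4))
    tip=s[ax(p)>.046]; print("  tip pts",len(tip),tip.mean(0).round(4))
# crank bar centreline in rack coords at its height (for consistency)
b=q[330:395,296:350].reshape(-1,3); b=b[abs(b[:,2]-np.nanmedian(b[:,2]))<.004]; print("bar y mid",np.median(b[:,1]).round(4),np.percentile(b[:,1],[2,98]).round(4)); o=c["pos"]; print("tcp rack",o@EX,o@EY)
up=q[(q[...,2]>.188)&(q[...,2]<.2)]; print("uprights",np.percentile(up[:,1],[1,99]).round(4))
```

```text
thin 141 [0.3049 0.4387] rms 0.0003 lat extent [0.437  0.4446] mid 0.4408 tip axial 0.051
  tip pts 76 [0.2765 0.4396 0.2399]
thick 239 [0.3046 0.5892] rms 0.0002 lat extent [0.5768 0.5945] mid 0.5857 tip axial 0.0511
  tip pts 343 [0.2765 0.5879 0.2399]
bar y mid 0.5181 [0.5078 0.5282]
tcp rack 0.2339070577674674 0.5177099360101765
uprights [0.0176 0.6464]
```

```bash
cat >> h.py <<'E'
A36=np.radians(36); D=rk(-np.sin(A36),0,np.cos(A36)); THICK=rk(.3048,.589,.2); THIN=rk(.3048,.439,.2)
def hang(root,s,off,tilt=36,psi=16.9):
    R=tool(psi,tilt); return root+s*D-R.apply(off), R
CR=np.array([-.0744,.0008,.0203])
E
python3 - <<'E'
from h import *
p,R=hang(THICK,.10,CR); plan(p,R,2); print(p,R.as_quat())
E
```

```text
[0.0296, 0.0357, 0.0503, -0.0046, -0.314, 0.0027]
[0.0439, 0.0354, 0.0389, -0.0046, -0.314, 0.0027]
[0.61335045 0.00460252 0.25359352] [ 0.56637704  0.76401934 -0.18402705  0.24824493]
```

{"fn": "jog_arm", "kwargs": {
  "increments": [
    [0.006, 0.007, 0.01, -0.001, -0.063, 0.0005, -1],
    [0.012, 0.014, 0.02, -0.002, -0.126, 0.001, -1],
    [0.018, 0.021, 0.03, -0.003, -0.189, 0.0015, -1],
    [0.024, 0.029, 0.04, -0.004, -0.252, 0.002, -1],
    [0.0296, 0.0357, 0.0503, -0.0046, -0.314, 0.0027, -1]
  ]
}}

```text
clock: 7.65
position: [0.5888, -0.0331, 0.3045]
ee_rot: [0.587, 0.794, -0.095, 0.126]
ft_force: [-0.1, 0.1, -5.4]
grip_width: 0.217
grasp_force: 69.6
```

{"fn": "jog_arm", "kwargs": {
  "increments": [
    [0.009, 0.007, 0.008, -0.001, -0.063, 0.0005, -1],
    [0.018, 0.014, 0.016, -0.002, -0.126, 0.001, -1],
    [0.027, 0.021, 0.023, -0.003, -0.189, 0.0015, -1],
    [0.036, 0.028, 0.031, -0.004, -0.252, 0.002, -1],
    [0.044, 0.0354, 0.039, -0.0046, -0.314, 0.0027, -1]
  ]
}}

```text
clock: 8.07
position: [0.6135, 0.0059, 0.2533]
ee_rot: [0.566, 0.764, -0.184, 0.25]
ft_force: [0.5, -0.6, -5.0]
grip_width: 0.219
grasp_force: 69.7
```

{"fn": "jog_arm", "kwargs": {
  "increments": [
    [0, 0, 0, 0, 0, 0, -1],
    [0, 0, 0, 0, 0, 0, -1]
  ]
}}

```text
clock: 8.23
position: [0.613, 0.0058, 0.2529]
ee_rot: [0.565, 0.765, -0.184, 0.248]
ft_force: [0.4, -0.9, -3.2]
grip_width: 0.219
grasp_force: 69.7
```

Run:
```python
from h import *
o=get_obs(); print(o["position"],o["ee_rot"],o["ft_force"],o["joint_pos"])
p,R=hang(THICK,.085,CR); plan(p,R,1)
# where is the hub now? scene camera cloud in rack coords, hub region; and crank in hand by wrist
c=optics.camera("wrist"); Y=intool(wcloud(c)); g=Y[100:230,260:385].reshape(-1,3); g=g[np.abs(g[:,2]+.031)<.006]
cc,r=cv2.minEnclosingCircle((g[:,:2]*1000).astype(np.float32)); print("grip in tool",np.round(cc,1),r,np.median(g[:,2]))
for v in (225,280,330,390):
    s=Y[v,300:348]; s=s[np.abs(s[:,2]-np.nanmedian(s[:,2]))<.01]; print(v,np.nanmedian(s,0).round(4))
c=optics.camera("scene"); np.savez("s3.npz",**c); print("hub expected px",proj(c,p+R.apply(CR)+.011*D)," peg tip px",proj(c,THICK+.05*D))
u,v=proj(c,THICK+.05*D).astype(int); u=max(u,80);v=max(v,70)
cv2.imwrite("pics/s3.png",cv2.resize(c["color"][v-70:v+70,u-80:u+110],None,fx=4,fy=4,interpolation=cv2.INTER_CUBIC)[:,:,::-1]); print(u,v)
```

```text
[0.61304004 0.00577647 0.25291082] [ 0.56514331  0.7649622  -0.18436435  0.24790251] [ 0.42364736 -0.92081021 -3.2319256 ] [-0.78106407  0.30947747  0.46608857  1.66934792  0.51689513  1.26288631
 -0.21142531]
[-0.0014, -0.0, 0.0152, 0.0001, -0.0002, 0.0032]
grip in tool [68.4  0.3] 11.737433433532715 -0.02690358627011731
225 [0.0413 0.0012 0.0213]
280 [0.0183 0.0013 0.0212]
330 [-0.0055  0.001   0.0215]
390 [-0.0396  0.0009  0.0216]
hub expected px [256.18235913 218.33929246]  peg tip px [246.66639975 226.70184186]
246 226
```

View pics/s3.png

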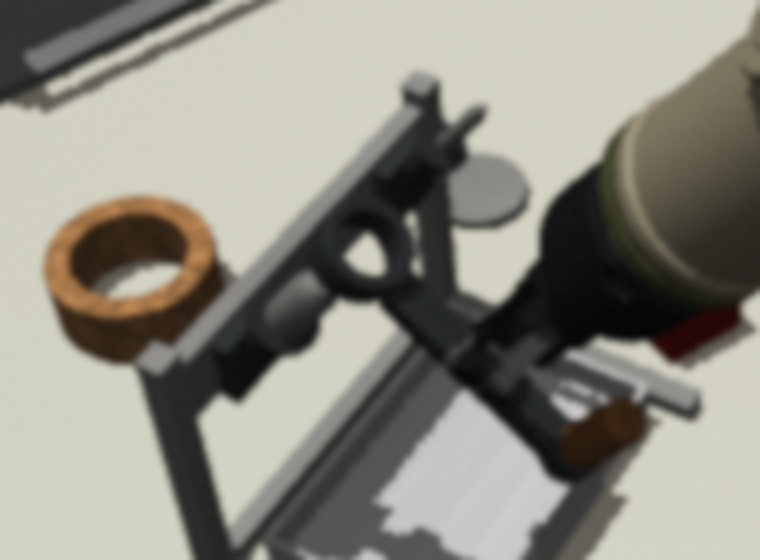

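The scene crop shows the crank hub at (367,250), just above and in front of the thick peg's tip at (325,280), close to the expected (361,249). The grip reading shifted by 4 mm, so I'll check for slip against w3.

Run:
```python
from h import *
c=dict(np.load("w3.npz")); W=wcloud(c); Y=Ro.from_quat(c["rot"]).inv().apply((W-c["pos"]).reshape(-1,3)).reshape(W.shape)
def rep(Y):
    g=Y[100:230,260:385].reshape(-1,3); z=np.nanpercentile(g[:,2],15); g=g[np.abs(g[:,2]-z)<.005]
    cc,r=cv2.minEnclosingCircle((g[:,:2]*1000).astype(np.float32)); print("grip",np.round(cc,1),round(r,1),np.median(g[:,2]).round(4),"bar",[np.nanmedian(Y[v,300:348],0).round(4).tolist() for v in (225,330,390)])
rep(Y)
for i in range(2):
    c=optics.camera("wrist"); rep(intool(wcloud(c)))
# finger pads in tool frame as a camera reference: median of pad tops
for i in range(1): print(get_obs()["position"],get_obs()["ee_rot"])
# hub centre from scene & top clouds, in tool frame
for n in ("scene","top"):
    c=optics.camera(n); X=intool(cloud(c)); g=X.reshape(-1,3)
    g=g[(np.hypot(g[:,0]+.0744,g[:,1])<.032)&(np.abs(g[:,2]-.012)<.008)&(g[:,0]<-.055)]; 
    if len(g)>10:
        cc,r=cv2.minEnclosingCircle((g[:,:2]*1000).astype(np.float32)); print(n,"hub in tool",len(g),np.round(cc,1),round(r,1),np.percentile(g,[3,50,97],axis=0).round(4).tolist())
```

```text
grip [66.   0.5] 12.0 -0.027 bar [[0.0392, 0.0013, 0.021], [-0.0076, 0.0012, 0.0213], [-0.0419, 0.0015, 0.0217]]
grip [66.6  0.4] 12.1 -0.0269 bar [[0.0397, 0.0012, 0.0212], [-0.007, 0.0013, 0.0213], [-0.0413, 0.0012, 0.0216]]
grip [66.2  0.4] 12.0 -0.0269 bar [[0.0393, 0.0011, 0.0209], [-0.0075, 0.0013, 0.0212], [-0.0417, 0.0013, 0.0216]]
[0.61390464 0.00192485 0.25593098] [ 0.56820195  0.76267644 -0.18315864  0.24884556]
scene hub in tool 254 [-74.7   1.1] 25.2 [[-0.0955, -0.0192, 0.013], [-0.0764, 0.0029, 0.0157], [-0.056, 0.0243, 0.0191]]
top hub in tool 157 [-76.4   1.4] 24.8 [[-0.0979, -0.0218, 0.0094], [-0.0787, 0.0005, 0.014], [-0.0568, 0.0216, 0.0191]]
```

```bash
cat >> h.py <<'E'
CR=np.array([-.0747,.0012,.0242])
def avg(n=5):
    P=[];Q=[];F=[]
    for _ in range(n):
        optics.camera("wrist"); o=get_obs(); P.append(o["position"]);Q.append(o["ee_rot"]);F.append(o["ft_force"])
    print("pos sd",np.std(P,0).round(4),"F",np.mean(F,0).round(1)); return np.mean(P,0),Ro.from_quat(Q).mean()
E
python3 - <<'E'
from h import *
s=avg(); print(s[0].round(4),s[1].as_quat().round(4))
p,R=hang(THICK,.070,CR); q=plan(p,R,1,s); p,R=hang(THICK,.011,CR); plan(p,R,1,q)
E
```

```text
pos sd [0.     0.0002 0.0002] F [-0.3 -0.2 -4.3]
[0.6138 0.0025 0.2555] [ 0.5677  0.7629 -0.1834  0.249 ]
[0.0031, -0.0003, 0.0264, 0.0007, 0.0004, -0.0039]
[-0.0, 0.0, 0.059, 0.0, 0.0, -0.0]
```

{"fn": "jog_arm", "kwargs": {
  "increments": [
    [0.003, 0, 0.01, 0, 0, -0.004, -1],
    [0.003, 0, 0.02, 0, 0, -0.004, -1],
    [0.003, 0, 0.026, 0, 0, -0.004, -1],
    [0.003, 0, 0.026, 0, 0, -0.004, -1],
    [0.003, 0, 0.026, 0, 0, -0.004, -1]
  ]
}}

```text
clock: 9.2
position: [0.6173, -0.01, 0.2317]
ee_rot: [0.566, 0.764, -0.185, 0.248]
ft_force: [-0.7, -0.4, -4.0]
grip_width: 0.215
grasp_force: 69.7
```

Run:
```python
from h import *
s=avg(3)
p,R=hang(THICK,.070,CR); q=plan(p,R,1,s)
c=optics.camera("scene");X=intool(cloud(c)).reshape(-1,3); g=X[(np.hypot(X[:,0]+.0747,X[:,1]-.001)<.032)&(np.abs(X[:,2]-.014)<.007)&(X[:,0]<-.055)]
print("hub in tool",np.mean(np.percentile(g,[2,98],axis=0),0).round(4))
u,v=246,216; cv2.imwrite("pics/s4.png",cv2.resize(c["color"][v-45:v+45,u-60:u+60],None,fx=6,fy=6,interpolation=cv2.INTER_CUBIC)[:,:,::-1])
```

```text
pos sd [0.0001 0.0002 0.0002] F [-0.2  0.2 -5. ]
[-0.0004, -0.0005, 0.0004, 0.0006, 0.0011, 0.0012]
hub in tool [-0.0758  0.0023  0.0169]
```

View pics/s4.png

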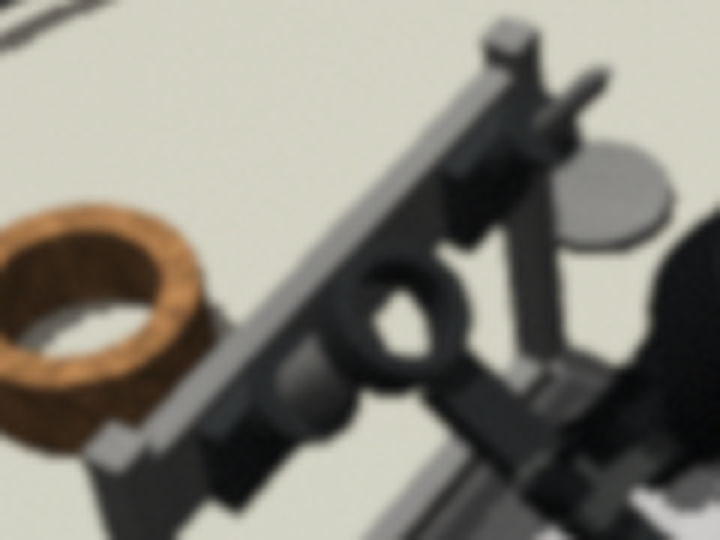

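The crop shows the hub at (400,322), in line with the thick peg's axis (its body is at (310,390)), and the pose is within 0.5 mm. Descending.

{"fn": "jog_arm", "kwargs": {
  "increments": [
    [0, 0, 0.006, 0, 0, 0, -1],
    [0, 0, 0.012, 0, 0, 0, -1],
    [0, 0, 0.018, 0, 0, 0, -1],
    [0, 0, 0.022, 0, 0, 0, -1],
    [0, 0, 0.022, 0, 0, 0, -1]
  ]
}}

```text
clock: 9.82
position: [0.6209, -0.0228, 0.2135]
ee_rot: [0.566, 0.764, -0.185, 0.248]
ft_force: [-1.2, -0.9, -4.7]
grip_width: 0.219
grasp_force: 69.7
```

{"fn": "jog_arm", "kwargs": {
  "increments": [
    [0, 0, 0.006, 0, 0, 0, -1],
    [0, 0, 0.012, 0, 0, 0, -1],
    [0, 0, 0.018, 0, 0, 0, -1],
    [0, 0, 0.022, 0, 0, 0, -1],
    [0, 0, 0.022, 0, 0, 0, -1]
  ]
}}

```text
clock: 10.23
position: [0.6247, -0.035, 0.1958]
ee_rot: [0.566, 0.764, -0.185, 0.248]
ft_force: [0.9, 0.0, -4.7]
grip_width: 0.22
grasp_force: 69.7
```

{"fn": "jog_arm", "kwargs": {
  "increments": [
    [0, 0, 0.004, 0, 0, 0, -1],
    [0, 0, 0.008, 0, 0, 0, -1],
    [0, 0, 0.01, 0, 0, 0, -1],
    [0, 0, 0.012, 0, 0, 0, -1],
    [0, 0, 0.012, 0, 0, 0, -1]
  ]
}}

```text
clock: 10.65
position: [0.6271, -0.0412, 0.1867]
ee_rot: [0.566, 0.764, -0.184, 0.249]
ft_force: [0.4, -0.2, -3.5]
grip_width: 0.219
grasp_force: 69.7
```

{"fn": "jog_arm", "kwargs": {
  "increments": [
    [0, 0, 0.002, 0, 0, 0, -1],
    [0, 0, 0.004, 0, 0, 0, -1],
    [0, 0, 0.005, 0, 0, 0, -1],
    [0, 0, 0.005, 0, 0, 0, -1]
  ]
}}

```text
clock: 10.98
position: [0.6282, -0.0432, 0.1829]
ee_rot: [0.566, 0.764, -0.184, 0.249]
ft_force: [-1.7, 3.1, -2.5]
grip_width: 0.224
grasp_force: 70.1
```

Run:
```python
from h import *
s=avg(3); p=s[0]+s[1].apply(CR)-THICK; print("hub axial",(p@D).round(4),"y",p@EY,"slope",p@rk(np.cos(A36),0,np.sin(A36)))
```

```text
pos sd [0. 0. 0.] F [-1.4  2.7 -2.8]
hub axial 0.0097 y 0.0007956554148568563 slope -0.00069711629083821
```

Hub is at the root (axial 9.7 mm, light contact). I'll let it droop in a controlled way before release.

Run:
```python
from h import *
PX=rk(np.cos(A36),0,np.sin(A36)); s=avg(2)
p,R=hang(THICK-.003*PX,.0135,CR,47); q=plan(p,R,1,s)
```

```text
pos sd [0. 0. 0.] F [-0.6  3.6 -2.8]
[0.0056, -0.0006, 0.0108, 0.0012, -0.1913, 0.0014]
```

{"fn": "jog_arm", "kwargs": {
  "increments": [
    [0.002, 0, 0.002, 0, -0.04, 0, -1],
    [0.003, 0, 0.004, 0, -0.08, 0, -1],
    [0.004, 0, 0.007, 0, -0.12, 0, -1],
    [0.005, 0, 0.009, 0, -0.16, 0, -1],
    [0.0056, 0, 0.0108, 0, -0.19, 0, -1]
  ]
}}

```text
clock: 11.65
position: [0.6293, -0.0455, 0.1723]
ee_rot: [0.545, 0.737, -0.238, 0.322]
ft_force: [-7.2, 5.6, 12.7]
grip_width: 0.219
grasp_force: 72.1
```

{"fn": "jog_arm", "kwargs": {
  "increments": [
    [0, 0, 0, 0, 0, 0, -1],
    [0, 0, 0, 0, 0, 0, -1]
  ],
  "grip_force": 25
}}

```text
clock: 11.82
position: [0.6293, -0.0455, 0.1725]
ee_rot: [0.546, 0.737, -0.237, 0.321]
ft_force: [-5.2, 4.5, 8.8]
grip_width: 0.219
grasp_force: 71.5
```

{"fn": "jog_arm", "kwargs": {
  "increments": [
    [0, 0, 0, 0, 0, 0, -0.3],
    [0, 0, 0, 0, 0, 0, -0.1],
    [0, 0, 0, 0, 0, 0, 0],
    [0, 0, 0, 0, 0, 0, 0],
    [0, 0, 0, 0, 0, 0, 0]
  ]
}}

```text
clock: 12.23
position: [0.6286, -0.0457, 0.171]
ee_rot: [0.546, 0.737, -0.237, 0.32]
ft_force: [0.4, 1.3, -0.5]
grip_width: 0.501
grasp_force: 0.0
```

Run:
```python
from h import *
c=optics.camera("wrist"); o=get_obs(); print(o["ft_force"],o["grip_width"]); Y=intool(wcloud(c))
g=Y[60:330,270:375].reshape(-1,3); z=np.nanpercentile(g[:,2],10); g=g[np.abs(g[:,2]-z)<.005]
print("grip",g.mean(0).round(4),"bar",[np.nanmedian(Y[v,300:348],0).round(4).tolist() for v in (225,280,330,390)])
```

```text
[ 0.40061196  0.23088583 -0.00221687] 0.5010919157340529
grip [ 0.0644  0.0009 -0.0302] bar [[0.0396, 0.001, 0.018], [0.0169, 0.0012, 0.0185], [-0.0065, 0.0012, 0.0189], [-0.0405, 0.0016, 0.0196]]
```

{"fn": "jog_arm", "kwargs": {
  "increments": [
    [0, 0, -0.015, 0, 0, 0, 0.3],
    [0, 0, -0.035, 0, 0, 0, 0.6],
    [0, 0, -0.06, 0, 0, 0, 1],
    [0, 0, -0.09, 0, 0, 0, 1],
    [0, 0, -0.12, 0, 0, 0, 1]
  ]
}}

```text
clock: 12.7
position: [0.6024, 0.0388, 0.2536]
ee_rot: [0.546, 0.737, -0.237, 0.32]
ft_force: [0.6, 0.8, -0.4]
grip_width: 0.999
grasp_force: 0.0
```

```bash
cat > chk.py <<'E'
from h import *
# crank check: grip top & slope of bar in rack frame relative to thick peg
def crank():
    for n in ("scene","wrist"):
        c=optics.camera(n); W=(cloud(c) if n=="scene" else wcloud(c)).reshape(-1,3); q=np.c_[W@EX,W@EY,W[:,2]]-[.3048,.589,.2]
        s=q[(abs(q[:,1])<.009)&(q[:,0]<-.02)&(q[:,0]>-.085)&(q[:,2]<.02)&(q[:,2]>-.14)]
        if len(s)>20:
            f=np.polyfit(s[:,0],s[:,2],1); print(n,"bar pts",len(s),"slope deg",np.degrees(np.arctan(f[0])).round(1),"z at x=-.04",np.polyval(f,-.04).round(4),"ext",np.percentile(s,[2,98],axis=0).round(3).tolist())
        h=q[(np.hypot(q[:,1],q[:,0])<.034)&(q[:,2]<.04)&(q[:,2]>-.02)]; print("  hub pts",len(h),np.percentile(h,[2,50,98],axis=0).round(4).tolist() if len(h) else "")
E
python3 - <<'E'
from chk import *
crank()
s=avg(1)
q=plan(rk(.12,.50,.33),tool(16.9,0),2,s)
# scraper pose: eye (.461,.2285), blade from corners
q=plan((.43,.28,.15),tool(29),3,q)
E
```

```text
scene bar pts 315 slope deg 48.3 z at x=-.04 -0.0158 ext [[-0.083, -0.008, -0.063], [-0.025, 0.009, 0.006]]
  hub pts 548 [[-0.0324, -0.0183, -0.0186], [-0.0167, 0.0092, 0.0149], [0.0278, 0.0246, 0.0389]]
wrist bar pts 2976 slope deg 49.7 z at x=-.04 -0.0124 ext [[-0.084, -0.009, -0.062], [-0.022, 0.009, 0.018]]
  hub pts 2951 [[-0.0333, -0.0214, -0.009], [-0.0258, -0.0001, 0.0125], [-0.0013, 0.0212, 0.0377]]
pos sd [0. 0. 0.] F [-0.2 -0.1 -1.1]
[-0.022, -0.0446, -0.0322, 0.002, 0.409, 0.0017]
[-0.0075, -0.0446, -0.0383, 0.002, 0.409, 0.0017]
[0.0876, -0.0024, 0.06, -0.0, 0.0, -0.0704]
[0.0876, 0.0038, 0.06, -0.0, 0.0, -0.0704]
[0.0871, 0.0099, 0.06, -0.0, 0.0, -0.0704]
```

The crank hangs on the peg at a slope of 49°, with its hub resting at the root. Now the scraper: eye (0.461, 0.228), heading −61°, grip point (0.425, 0.292).

{"fn": "jog_arm", "kwargs": {
  "increments": [
    [-0.005, -0.009, -0.007, 0, 0.08, 0, 1],
    [-0.01, -0.018, -0.014, 0, 0.16, 0, 1],
    [-0.015, -0.027, -0.02, 0, 0.24, 0, 1],
    [-0.02, -0.036, -0.026, 0, 0.32, 0, 1],
    [-0.022, -0.0446, -0.0322, 0.002, 0.409, 0, 1]
  ]
}}

```text
clock: 13.27
position: [0.5574, 0.0323, 0.291]
ee_rot: [0.583, 0.787, -0.121, 0.162]
ft_force: [-0.3, 0.1, 0.2]
grip_width: 0.996
grasp_force: 0.0
```

{"fn": "jog_arm", "kwargs": {
  "increments": [
    [-0.002, -0.009, -0.007, 0, 0.08, 0, 1],
    [-0.004, -0.018, -0.014, 0, 0.16, 0, 1],
    [-0.006, -0.027, -0.022, 0, 0.24, 0, 1],
    [-0.007, -0.036, -0.03, 0, 0.32, 0, 1],
    [-0.0075, -0.0446, -0.038, 0.002, 0.409, 0, 1]
  ]
}}

```text
clock: 13.68
position: [0.5124, 0.0275, 0.3289]
ee_rot: [0.596, 0.803, -0.001, -0.002]
ft_force: [0.7, 0.7, -0.7]
grip_width: 1.0
grasp_force: 0.0
```

{"fn": "jog_arm", "kwargs": {
  "increments": [
    [0.02, 0, 0.015, 0, 0, -0.02, 1],
    [0.04, 0, 0.03, 0, 0, -0.035, 1],
    [0.065, -0.001, 0.045, 0, 0, -0.05, 1],
    [0.0876, -0.002, 0.06, 0, 0, -0.07, 1],
    [0.0876, -0.002, 0.06, 0, 0, -0.07, 1]
  ]
}}

```text
clock: 14.1
position: [0.4826, 0.1146, 0.2649]
ee_rot: [0.565, 0.825, -0.004, -0.002]
ft_force: [0.2, 0.1, -0.4]
grip_width: 1.0
grasp_force: 0.0
```

{"fn": "jog_arm", "kwargs": {
  "increments": [
    [0.02, 0.001, 0.015, 0, 0, -0.02, 1],
    [0.04, 0.002, 0.03, 0, 0, -0.035, 1],
    [0.065, 0.003, 0.045, 0, 0, -0.05, 1],
    [0.0876, 0.004, 0.06, 0, 0, -0.07, 1],
    [0.0876, 0.004, 0.06, 0, 0, -0.07, 1]
  ]
}}

```text
clock: 14.52
position: [0.4548, 0.1973, 0.2051]
ee_rot: [0.536, 0.844, -0.004, -0.002]
ft_force: [-0.8, -0.3, -0.3]
grip_width: 1.001
grasp_force: 0.0
```

{"fn": "jog_arm", "kwargs": {
  "increments": [
    [0.02, 0.002, 0.015, 0, 0, -0.02, 1],
    [0.04, 0.004, 0.03, 0, 0, -0.035, 1],
    [0.065, 0.007, 0.045, 0, 0, -0.05, 1],
    [0.087, 0.01, 0.06, 0, 0, -0.07, 1],
    [0.087, 0.01, 0.06, 0, 0, -0.07, 1]
  ]
}}

```text
clock: 14.93
position: [0.4272, 0.2799, 0.1453]
ee_rot: [0.506, 0.862, -0.004, -0.002]
ft_force: [-0.4, -0.2, -0.3]
grip_width: 0.998
grasp_force: 0.0
```

Run:
```python
from h import *
s=avg(3); print(s[0],s[1].as_quat())
c=optics.camera("wrist"); W=wcloud(c).reshape(-1,3)
P=W[(W[:,2]>.012)&(W[:,2]<.022)&(np.hypot(W[:,0]-.435,W[:,1]-.27)<.1)]; print(len(P),np.median(P[:,2]))
e=P[np.hypot(P[:,0]-.461,P[:,1]-.228)<.022]; cc,r=cv2.minEnclosingCircle((e[:,:2]*1000).astype(np.float32)); print("eye",np.round(cc,1),r)
b=P[np.hypot(P[:,0]-.425,P[:,1]-.292)<.035]; m=b.mean(0); w,v=np.linalg.eigh(np.cov(b[:,:2].T)); print("bar",len(b),m.round(4),np.degrees(np.arctan2(v[1,1],v[0,1])))
plan((.425,.292,.11),tool(29.1),1,s)
```

```text
pos sd [0.0008 0.0007 0.0007] F [ 0.3 -0.3  0.4]
[0.42963726 0.27698583 0.14751287] [ 5.08180273e-01  8.61245024e-01 -3.01647780e-03 -8.48046662e-04]
5421 0.01803473754073113
eye [459.6 228.4] 21.1597843170166
bar 2854 [0.4228 0.292  0.018 ] 118.42312503524185
[0.0154, 0.0034, 0.0375, -0.0061, 0.0016, -0.0032]
```

{"fn": "jog_arm", "kwargs": {
  "increments": [
    [0.0166, 0.0023, 0.03, -0.006, 0, 0.007, 1],
    [0.0166, 0.0023, 0.065, -0.006, 0, 0.007, 1],
    [0.0166, 0.0023, 0.095, -0.006, 0, 0.007, 1],
    [0.0166, 0.0023, 0.1095, -0.006, 0, 0.007, 1],
    [0.0166, 0.0023, 0.1095, -0.006, 0, 0.007, 1]
  ],
  "grip_force": 70
}}

```text
clock: 15.55
position: [0.4227, 0.2905, 0.0364]
ee_rot: [0.512, 0.859, -0.002, 0.0]
ft_force: [-0.5, -0.7, 0.4]
grip_width: 0.995
grasp_force: 0.0
```

{"fn": "jog_arm", "kwargs": {
  "increments": [
    [0, 0, 0, 0, 0, 0, 1],
    [0, 0, 0, 0, 0, 0, -1],
    [0, 0, 0, 0, 0, 0, -1],
    [0, 0, 0, 0, 0, 0, -1],
    [0, 0, 0, 0, 0, 0, -1]
  ]
}}

```text
clock: 15.97
position: [0.424, 0.2935, 0.04]
ee_rot: [0.511, 0.859, 0.002, 0.001]
ft_force: [0.2, -0.7, 0.6]
grip_width: 0.456
grasp_force: 0.0
```

{"fn": "jog_arm", "kwargs": {
  "increments": [
    [0, 0, 0, 0, 0, 0, -1],
    [0, 0, 0, 0, 0, 0, -1]
  ]
}}

```text
clock: 16.13
position: [0.4236, 0.2933, 0.0398]
ee_rot: [0.511, 0.859, 0.001, 0.001]
ft_force: [-2.1, -2.6, 6.4]
grip_width: 0.198
grasp_force: 68.4
```

{"fn": "jog_arm", "kwargs": {
  "increments": [
    [0, 0, -0.03, 0, 0, 0, -1],
    [0, 0, -0.07, 0, 0, 0, -1],
    [0, 0, -0.11, 0, 0, 0, -1],
    [0, 0, -0.15, 0, 0, 0, -1],
    [0, 0, -0.15, 0, 0, 0, -1]
  ]
}}

```text
clock: 16.55
position: [0.4259, 0.295, 0.1967]
ee_rot: [0.511, 0.859, 0.006, 0.002]
ft_force: [1.3, -0.3, -1.0]
grip_width: 0.195
grasp_force: 68.7
```

Run:
```python
from h import *
s=avg(3); print(s[0],s[1].as_quat(),get_obs()["grip_width"])
c=optics.camera("wrist"); Y=intool(wcloud(c)).reshape(-1,3)
b=Y[(abs(Y[:,1])<.02)&(abs(Y[:,2]-.02)<.008)&(Y[:,0]>.012)&(Y[:,0]<.036)]; f=np.polyfit(b[:,0],b[:,1],1); print("bar",len(b),np.percentile(b,[2,50,98],axis=0).round(4).tolist(),"yaw",f[0].round(4))
B=Y[(abs(Y[:,1])<.06)&(Y[:,2]>.022)&(Y[:,2]<.05)&(Y[:,0]>.042)&(Y[:,0]<.11)]; r=cv2.minAreaRect((B[:,:2]*1000).astype(np.float32)); print("blade",len(B),np.round(r[0],1),np.round(r[1],1),round(r[2],1),np.median(B[:,2]).round(4),np.polyfit(B[:,0],B[:,2],1).round(3))
np.savez("w5.npz",**c)
for n in ("scene","top"):
    c=optics.camera(n); X=intool(cloud(c)).reshape(-1,3); g=X[(np.hypot(X[:,0]+.075,X[:,1])<.024)&(abs(X[:,2]-.02)<.01)&(X[:,0]<-.06)]
    if len(g)>5: print(n,"eye",len(g),np.mean(np.percentile(g,[3,97],axis=0),0).round(4),np.percentile(g,[3,97],axis=0).round(4).tolist())
from h import *
p,R=hang(THIN,.11,np.array([-.075,.001,.027])); q=plan(rk(.02,.46,.27),tool(16.9,0),2,s); plan(p,R,2,q)
```

```text
pos sd [0.0008 0.0006 0.0019] F [ 0.1 -0.3 -3.1]
[0.42373656 0.29360725 0.19061276] [0.51114206 0.85949227 0.00241051 0.00101588] 0.19965964529890765
bar 2766 [[0.0125, -0.0085, 0.0194], [0.0244, 0.0012, 0.0207], [0.0356, 0.0107, 0.023]] yaw -0.0114
blade 21608 [63.4  1. ] [90.3 42.8] 90.0 0.0342 [0.01  0.034]
scene eye 220 [-0.0778  0.0037  0.0247] [[-0.0942, -0.0122, 0.0204], [-0.0614, 0.0197, 0.0291]]
top eye 109 [-0.0775  0.0009  0.0221] [[-0.0936, -0.0147, 0.0155], [-0.0615, 0.0165, 0.0287]]
[-0.0839, -0.0328, -0.0399, 0.0025, -0.0006, 0.1014]
[-0.0868, -0.0242, -0.0398, 0.0025, -0.0006, 0.1014]
[-0.0718, -0.011, 0.0016, -0.0, -0.3142, 0.0]
[-0.0678, -0.011, 0.0237, -0.0, -0.3142, -0.0]
```

{"fn": "jog_arm", "kwargs": {
  "increments": [
    [-0.02, -0.008, -0.01, 0, 0, 0.025, -1],
    [-0.04, -0.016, -0.02, 0, 0, 0.05, -1],
    [-0.062, -0.024, -0.03, 0, 0, 0.075, -1],
    [-0.084, -0.033, -0.04, 0.0025, 0, 0.1, -1],
    [-0.084, -0.033, -0.04, 0.0025, 0, 0.1, -1]
  ]
}}

```text
clock: 17.27
position: [0.4355, 0.1988, 0.2296]
ee_rot: [0.556, 0.831, -0.001, 0.0]
ft_force: [1.0, -0.4, -2.9]
grip_width: 0.194
grasp_force: 68.8
```

{"fn": "jog_arm", "kwargs": {
  "increments": [
    [-0.02, -0.006, -0.01, 0, 0, 0.025, -1],
    [-0.04, -0.012, -0.02, 0, 0, 0.05, -1],
    [-0.064, -0.018, -0.03, 0, 0, 0.075, -1],
    [-0.087, -0.024, -0.04, 0.0025, 0, 0.1, -1],
    [-0.087, -0.024, -0.04, 0.0025, 0, 0.1, -1]
  ]
}}

```text
clock: 17.68
position: [0.4476, 0.1078, 0.2714]
ee_rot: [0.598, 0.801, -0.0, 0.0]
ft_force: [0.1, -0.2, -1.3]
grip_width: 0.197
grasp_force: 68.8
```

{"fn": "jog_arm", "kwargs": {
  "increments": [
    [-0.015, -0.002, 0, 0, -0.063, 0, -1],
    [-0.03, -0.004, 0, 0, -0.126, 0, -1],
    [-0.045, -0.006, 0, 0, -0.189, 0, -1],
    [-0.06, -0.009, 0.001, 0, -0.252, 0, -1],
    [-0.072, -0.011, 0.0016, 0, -0.314, 0, -1]
  ]
}}

```text
clock: 18.1
position: [0.4568, 0.0394, 0.2682]
ee_rot: [0.588, 0.793, -0.095, 0.126]
ft_force: [0.7, 0.1, -2.2]
grip_width: 0.196
grasp_force: 68.8
```

Run:
```python
from h import *
SC=np.array([-.0773,.001,.0297]); s=avg(3); print(s[0],s[1].as_quat(),get_obs()["joint_pos"])
p,R=hang(THIN,.085,SC); plan(p,R,2,s); print(p)
```

```text
pos sd [0.0001 0.0011 0.0001] F [ 0.1 -0.6 -2.6]
[0.45622258 0.04016195 0.26749242] [ 0.5874232   0.79371974 -0.09551289  0.12577859] [-0.82114234 -0.08072336  0.39672526  1.92349287  0.34976069  1.35183346
 -0.21619407]
[-0.0352, -0.0051, 0.0222, -0.0015, -0.1556, 0.0013]
[-0.0313, -0.0051, 0.0273, -0.0015, -0.1556, 0.0013]
[ 0.46991189 -0.03996557  0.24735845]
```

{"fn": "jog_arm", "kwargs": {
  "increments": [
    [-0.014, -0.002, 0.006, 0, -0.062, 0, -1],
    [-0.028, -0.004, 0.014, 0, -0.124, 0, -1],
    [-0.042, -0.006, 0.025, 0, -0.186, 0, -1],
    [-0.057, -0.009, 0.038, -0.002, -0.249, 0.002, -1],
    [-0.057, -0.01, 0.045, -0.003, -0.3112, 0.0026, -1]
  ]
}}

```text
clock: 18.67
position: [0.4668, -0.0293, 0.2426]
ee_rot: [0.568, 0.763, -0.183, 0.248]
ft_force: [-0.2, -0.4, -2.4]
grip_width: 0.195
grasp_force: 68.9
```

{"fn": "jog_arm", "kwargs": {
  "increments": [
    [0, 0, 0, 0, 0, 0, -1],
    [0, 0, 0, 0, 0, 0, -1]
  ]
}}

```text
clock: 18.83
position: [0.4665, -0.0257, 0.2421]
ee_rot: [0.566, 0.765, -0.182, 0.246]
ft_force: [0.3, 0.0, -2.0]
grip_width: 0.192
grasp_force: 68.9
```

Run:
```python
from h import *
SC=np.array([-.0773,.001,.0297]); s=avg(3); print(s[0],s[1].as_quat(),get_obs()["grip_width"])
p,R=hang(THIN,.068,SC); plan(p,R,1,s)
c=optics.camera("wrist"); Y=intool(wcloud(c)).reshape(-1,3)
b=Y[(abs(Y[:,1])<.02)&(abs(Y[:,2]-.02)<.008)&(Y[:,0]>.012)&(Y[:,0]<.036)]; print("bar",len(b),np.percentile(b,[2,50,98],axis=0).round(4).tolist())
B=Y[(abs(Y[:,1])<.06)&(Y[:,2]>.025)&(Y[:,2]<.045)&(Y[:,0]>.042)&(Y[:,0]<.11)]; r=cv2.minAreaRect((B[:,:2]*1000).astype(np.float32)); print("blade",np.round(r[0],1),np.round(r[1],1),round(r[2],1),np.median(B[:,2]).round(4))
for n in ("scene","top"):
    c=optics.camera(n); X=intool(cloud(c)).reshape(-1,3); g=X[(np.hypot(X[:,0]+.077,X[:,1])<.024)&(abs(X[:,2]-.021)<.008)&(X[:,0]<-.06)]
    if len(g)>5: print(n,"eye",len(g),np.mean(np.percentile(g,[3,97],axis=0),0).round(4),np.percentile(g,[3,97],axis=0).round(4).tolist())
```

```text
pos sd [0.0001 0.0001 0.0002] F [ 0.5 -0.3 -2. ]
[ 0.46706984 -0.02586369  0.24300984] [ 0.56662037  0.76488751 -0.18167879  0.2467413 ] 0.19220030118356085
[-0.0143, -0.0014, 0.0218, 0.0021, -0.0055, -0.0]
bar 2767 [[0.0125, -0.0091, 0.0202], [0.0245, 0.0006, 0.0215], [0.0356, 0.0102, 0.0238]]
blade [63.5  0.4] [90.8 43.1] 89.9 0.0349
scene eye 163 [-0.0777  0.0036  0.0243] [[-0.0932, -0.012, 0.0209], [-0.0622, 0.0192, 0.0277]]
top eye 130 [-0.0782  0.0004  0.0226] [[-0.0956, -0.0152, 0.017], [-0.0608, 0.0161, 0.0282]]
```

{"fn": "jog_arm", "kwargs": {
  "increments": [
    [-0.0143, -0.0014, 0, 0.002, -0.0055, 0, -1],
    [-0.0143, -0.0014, 0.01, 0.002, -0.0055, 0, -1],
    [-0.0143, -0.0014, 0.0218, 0.002, -0.0055, 0, -1],
    [-0.0143, -0.0014, 0.0218, 0.002, -0.0055, 0, -1],
    [-0.0143, -0.0014, 0.0218, 0.002, -0.0055, 0, -1]
  ]
}}

```text
clock: 19.55
position: [0.4722, -0.0507, 0.2328]
ee_rot: [0.566, 0.764, -0.186, 0.249]
ft_force: [-0.1, 0.4, -1.8]
grip_width: 0.196
grasp_force: 68.9
```

Run:
```python
from h import *
from scipy.optimize import least_squares
SC=np.array([-.0775,.001,.0299]); s=avg(3)
p,R=hang(THIN,.068,SC); plan(p,R,1,s)
c=optics.camera("scene"); X=intool(cloud(c)).reshape(-1,3); g=X[(np.hypot(X[:,0]+.077,X[:,1])<.03)&(abs(X[:,2]-.021)<.008)&(X[:,0]<-.064)]
print("eye",np.percentile(g,[3,97],axis=0).round(4).tolist())
print("tip px",proj(c,THIN+.05*D),"eye px",proj(c,s[0]+s[1].apply(SC)))
u,v=proj(c,THIN+.05*D).astype(int); cv2.imwrite("pics/s6.png",cv2.resize(c["color"][v-35:v+40,u-50:u+50],None,fx=7,fy=7,interpolation=cv2.INTER_CUBIC)[:,:,::-1]); print(u,v)
```

```text
pos sd [0.0001 0.0002 0.0001] F [-0.1  0.  -2.2]
[0.0002, 0.0003, -0.0006, -0.0002, 0.0029, 0.0008]
eye [[-0.0934, -0.0129, 0.0214], [-0.0654, 0.0188, 0.0276]]
tip px [286.8073249  182.40014301] eye px [290.59658751 178.74315965]
286 182
```

View pics/s6.png

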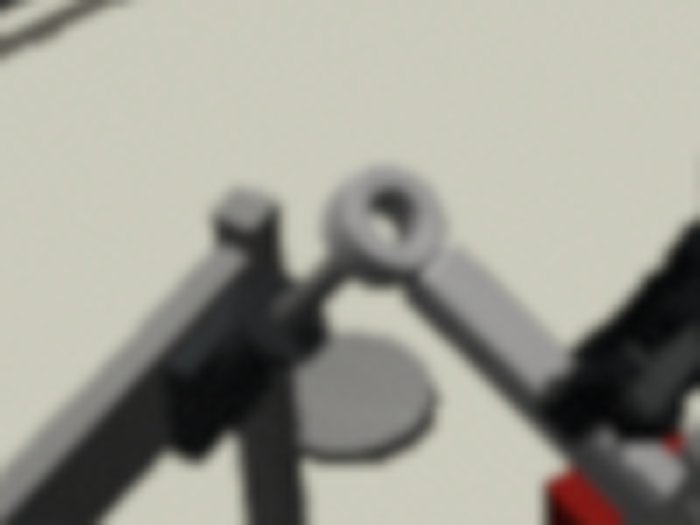

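The crop shows the thin peg running from (290,325) to (345,270), pointing straight at the eye's centre at (387,218). Sliding on.

{"fn": "jog_arm", "kwargs": {
  "increments": [
    [0, 0, 0.006, 0, 0, 0, -1],
    [0, 0, 0.012, 0, 0, 0, -1],
    [0, 0, 0.018, 0, 0, 0, -1],
    [0, 0, 0.022, 0, 0, 0, -1],
    [0, 0, 0.022, 0, 0, 0, -1]
  ]
}}

```text
clock: 20.17
position: [0.4758, -0.0632, 0.2144]
ee_rot: [0.566, 0.764, -0.186, 0.249]
ft_force: [0.5, -1.2, -2.0]
grip_width: 0.196
grasp_force: 68.9
```

{"fn": "jog_arm", "kwargs": {
  "increments": [
    [0, 0, 0.006, 0, 0, 0, -1],
    [0, 0, 0.012, 0, 0, 0, -1],
    [0, 0, 0.018, 0, 0, 0, -1],
    [0, 0, 0.022, 0, 0, 0, -1],
    [0, 0, 0.022, 0, 0, 0, -1]
  ]
}}

```text
clock: 20.58
position: [0.4797, -0.0755, 0.1968]
ee_rot: [0.566, 0.764, -0.186, 0.249]
ft_force: [0.2, 0.6, -2.4]
grip_width: 0.193
grasp_force: 68.9
```

{"fn": "jog_arm", "kwargs": {
  "increments": [
    [0, 0, 0.004, 0, 0, 0, -1],
    [0, 0, 0.008, 0, 0, 0, -1],
    [0, 0, 0.011, 0, 0, 0, -1],
    [0, 0, 0.013, 0, 0, 0, -1],
    [0, 0, 0.013, 0, 0, 0, -1]
  ]
}}

```text
clock: 21.0
position: [0.4822, -0.0823, 0.1868]
ee_rot: [0.566, 0.764, -0.185, 0.249]
ft_force: [-0.9, 0.1, -2.2]
grip_width: 0.195
grasp_force: 68.9
```

Run:
```python
from h import *
SC=np.array([-.0775,.001,.0299]); PX=rk(np.cos(A36),0,np.sin(A36)); s=avg(3); p=s[0]+s[1].apply(SC)-THIN; print("axial",p@D,"y",p@EY,"slope",p@PX)
```

```text
pos sd [0.     0.0001 0.0001] F [-0.1 -0.3 -2. ]
axial 0.010463420308803463 y -0.0003789916389449677 slope 0.00036775603956333065
```

{"fn": "jog_arm", "kwargs": {
  "increments": [
    [0, 0, 0.002, 0, 0, 0, -1],
    [0, 0, 0.003, 0, 0, 0, -1],
    [0, 0, 0.003, 0, 0, 0, -1]
  ]
}}

```text
clock: 21.4
position: [0.483, -0.0833, 0.1846]
ee_rot: [0.566, 0.764, -0.185, 0.249]
ft_force: [-1.0, 2.9, -1.0]
grip_width: 0.195
grasp_force: 69.3
```

Run:
```python
from h import *
SC=np.array([-.0775,.001,.0299]); PX=rk(np.cos(A36),0,np.sin(A36)); s=avg(3); p=s[0]+s[1].apply(SC)-THIN; print("axial",p@D,"y",p@EY,"slope",p@PX)
p,R=hang(THIN-.0025*PX,max(p@D,.008)+.0025,SC,46); plan(p,R,1,s)
```

```text
pos sd [0. 0. 0.] F [-1.1  3.9 -1. ]
axial 0.0077183658034437 y -1.2099548464508667e-05 slope 4.938539209292695e-05
[0.0065, 0.0001, 0.0109, 0.0006, -0.1718, 0.0013]
```

Contact at the root. Controlled droop, then release.

{"fn": "jog_arm", "kwargs": {
  "increments": [
    [0.002, 0, 0.002, 0, -0.035, 0, -1],
    [0.003, 0, 0.004, 0, -0.07, 0, -1],
    [0.004, 0, 0.006, 0, -0.105, 0, -1],
    [0.005, 0, 0.009, 0, -0.14, 0, -1],
    [0.0065, 0, 0.0109, 0, -0.17, 0, -1]
  ]
}}

```text
clock: 21.97
position: [0.4834, -0.0853, 0.1723]
ee_rot: [0.548, 0.74, -0.233, 0.314]
ft_force: [0.4, -2.8, 3.2]
grip_width: 0.193
grasp_force: 69.2
```

{"fn": "jog_arm", "kwargs": {
  "increments": [
    [0, 0, 0, 0, 0, 0, -1],
    [0, 0, 0, 0, 0, 0, -1]
  ],
  "grip_force": 25
}}

```text
clock: 22.13
position: [0.4833, -0.0851, 0.1723]
ee_rot: [0.548, 0.74, -0.233, 0.313]
ft_force: [-0.3, 0.1, 2.1]
grip_width: 0.196
grasp_force: 69.3
```

{"fn": "jog_arm", "kwargs": {
  "increments": [
    [0, 0, 0, 0, 0, 0, -0.3],
    [0, 0, 0, 0, 0, 0, -0.1],
    [0, 0, 0, 0, 0, 0, 0],
    [0, 0, 0, 0, 0, 0, 0],
    [0, 0, 0, 0, 0, 0, 0]
  ]
}}

```text
clock: 22.55
position: [0.4831, -0.085, 0.1721]
ee_rot: [0.548, 0.74, -0.232, 0.313]
ft_force: [0.2, 0.7, 0.2]
grip_width: 0.498
grasp_force: 0.0
```

Run:
```python
from h import *
s=avg(2); c=optics.camera("wrist"); Y=intool(wcloud(c)).reshape(-1,3); Y=Y[(abs(Y[:,1])<.008)&(Y[:,0]>-.03)&(Y[:,0]<.036)&(Y[:,2]>.005)&(Y[:,2]<.05)]
print(len(Y),np.polyfit(Y[:,0],Y[:,2],1).round(4),np.median(Y,0).round(4))
```

```text
pos sd [0. 0. 0.] F [-0.1 -0.6  0.4]
5320 [0.027  0.0214] [0.0072 0.0001 0.0216]
```

{"fn": "jog_arm", "kwargs": {
  "increments": [
    [0, 0, -0.015, 0, 0, 0, 0.3],
    [0, 0, -0.035, 0, 0, 0, 0.6],
    [0, 0, -0.06, 0, 0, 0, 1],
    [0, 0, -0.09, 0, 0, 0, 1],
    [0, 0, -0.12, 0, 0, 0, 1]
  ]
}}

```text
clock: 23.12
position: [0.4574, -0.0019, 0.2563]
ee_rot: [0.548, 0.74, -0.233, 0.313]
ft_force: [1.4, 0.2, -0.2]
grip_width: 1.002
grasp_force: 0.0
```

Run:
```python
from h import *
avg(1)
cl={n:optics.camera(n) for n in ("scene","top","wrist")}
Q=[]
for n,c in cl.items():
    W=(wcloud(c) if n=="wrist" else cloud(c)).reshape(-1,3); q0=np.c_[W@EX,W@EY,W[:,2]]
    for nm,y,top,zoff in (("crank",.589,.014,.011),("scraper",.439,.018,.009)):
        q=q0-[.3048,y,.2]; s=q[(abs(q[:,1])<.008)&(q[:,0]<-.028)&(q[:,0]>-.075)&(q[:,2]<.02)&(q[:,2]>-.12)]
        if len(s)<20: print(n,nm,"few",len(s)); continue
        f=np.polyfit(s[:,0],s[:,2],1); a=np.arctan(f[0]); h=f[1]*np.cos(a)  # line height above root, normal to bar
        print(n,nm,len(s),"slope",np.degrees(a).round(1),"underside-root normal gap mm",((-h+0)*-1-top)*1000)
    tb=q0[(q0[:,2]>.04)&(q0[:,2]<.058)&(abs(q0[:,1]-.519)<.045)&(q0[:,0]<.22)&(q0[:,0]>.12)]; print(" tab",len(tb),np.median(tb,0).round(4) if len(tb) else "")
```

```text
pos sd [0. 0. 0.] F [1.  4.3 4.4]
scene crank 228 slope 49.1 underside-root normal gap mm 5.546564319170178
scene scraper 175 slope 47.3 underside-root normal gap mm 0.7479866992903434
 tab 122 [0.1812 0.5222 0.0519]
top crank 107 slope 49.1 underside-root normal gap mm 6.910591668695476
top scraper 117 slope 47.2 underside-root normal gap mm 2.878561949968966
 tab 44 [0.1818 0.5162 0.0535]
wrist crank 1439 slope 49.1 underside-root normal gap mm 7.114053257775384
wrist scraper 1823 slope 47.4 underside-root normal gap mm 2.775481527884413
 tab 1502 [0.1799 0.5148 0.0509]
```

Both tools hang and the tray is home. The scraper is fully seated, but the crank sits about 2–3 mm above its lowest position. I'll straddle the peg with the fingertips and press lightly on the hub.

Run:
```python
from h import *
s=avg(2); p,R=hang(THICK,.125,np.zeros(3)); q=plan(p,R,2,s); plan(THICK+.095*D,R,1,q)
```

```text
pos sd [0.0001 0.0002 0.0001] F [-0.5 -0.5  0.1]
[-0.0498, 0.0759, 0.018, -0.0006, 0.0866, 0.0005]
[-0.0511, 0.0759, 0.0137, -0.0006, 0.0866, 0.0005]
[0.0, -0.0, 0.03, 0.0, -0.0, 0.0]
```

{"fn": "jog_arm", "kwargs": {
  "increments": [
    [-0.0125, 0.019, 0.0045, 0, 0.022, 0, -0.25],
    [-0.025, 0.038, 0.009, 0, 0.044, 0, -0.25],
    [-0.037, 0.057, 0.0135, 0, 0.065, 0, -0.25],
    [-0.05, 0.076, 0.018, 0, 0.0866, 0, -0.25],
    [-0.05, 0.076, 0.018, 0, 0.0866, 0, -0.25]
  ]
}}

```text
clock: 23.83
position: [0.5472, -0.0295, 0.2798]
ee_rot: [0.56, 0.751, -0.209, 0.281]
ft_force: [-0.8, -0.2, -0.0]
grip_width: 0.373
grasp_force: 0.0
```

{"fn": "jog_arm", "kwargs": {
  "increments": [
    [-0.0125, 0.019, 0.0035, 0, 0.022, 0, -0.25],
    [-0.025, 0.038, 0.007, 0, 0.044, 0, -0.25],
    [-0.037, 0.057, 0.0105, 0, 0.065, 0, -0.25],
    [-0.051, 0.076, 0.0137, 0, 0.0866, 0, -0.25],
    [-0.051, 0.076, 0.0137, 0, 0.0866, 0, -0.25]
  ]
}}

```text
clock: 24.25
position: [0.6334, -0.0529, 0.3025]
ee_rot: [0.568, 0.763, -0.185, 0.248]
ft_force: [0.4, -0.6, -0.1]
grip_width: 0.372
grasp_force: 0.0
```

Run:
```python
from h import *
s=avg(3); q=plan(THICK+.095*D,tool(16.9,36),1,s); print(get_obs()["grip_width"])
```

```text
pos sd [0.0006 0.0008 0.0004] F [-0.8  0.2 -0.8]
[0.0007, 0.0001, 0.0294, -0.0031, 0.0009, -0.0006]
0.3712538808487227
```

{"fn": "jog_arm", "kwargs": {
  "increments": [
    [0, 0, 0.01, -0.003, 0, 0, -0.25],
    [0, 0, 0.02, -0.003, 0, 0, -0.25],
    [0, 0, 0.03, -0.003, 0, 0, -0.25],
    [0, 0, 0.036, -0.003, 0, 0, -0.25],
    [0, 0, 0.042, -0.003, 0, 0, -0.25]
  ]
}}

```text
clock: 24.82
position: [0.638, -0.0735, 0.2668]
ee_rot: [0.566, 0.765, -0.184, 0.249]
ft_force: [-0.5, -0.6, 0.4]
grip_width: 0.372
grasp_force: 0.0
```

{"fn": "jog_arm", "kwargs": {
  "increments": [
    [0, 0, 0.003, 0, 0, 0, -0.25],
    [0, 0, 0.006, 0, 0, 0, -0.25],
    [0, 0, 0.009, 0, 0, 0, -0.25],
    [0, 0, 0.009, 0, 0, 0, -0.25]
  ]
}}

```text
clock: 25.15
position: [0.6399, -0.0782, 0.2603]
ee_rot: [0.566, 0.765, -0.183, 0.249]
ft_force: [-0.9, 0.4, 0.2]
grip_width: 0.375
grasp_force: 0.0
```

{"fn": "jog_arm", "kwargs": {
  "increments": [
    [0, 0, 0.002, 0, 0, 0, -0.25],
    [0, 0, 0.004, 0, 0, 0, -0.25],
    [0, 0, 0.006, 0, 0, 0, -0.25],
    [0, 0, 0.006, 0, 0, 0, -0.25]
  ]
}}

```text
clock: 25.48
position: [0.6409, -0.0815, 0.2555]
ee_rot: [0.566, 0.765, -0.183, 0.249]
ft_force: [0.7, -0.4, -0.2]
grip_width: 0.373
grasp_force: 0.0
```

{"fn": "jog_arm", "kwargs": {
  "increments": [
    [0, 0, 0.001, 0, 0, 0, -0.25],
    [0, 0, 0.002, 0, 0, 0, -0.25],
    [0, 0, 0.004, 0, 0, 0, -0.25],
    [0, 0, 0.004, 0, 0, 0, -0.25]
  ]
}}

```text
clock: 25.82
position: [0.6416, -0.0837, 0.2522]
ee_rot: [0.566, 0.765, -0.183, 0.249]
ft_force: [-0.5, -0.7, -0.2]
grip_width: 0.378
grasp_force: 0.0
```

{"fn": "jog_arm", "kwargs": {
  "increments": [
    [0, 0, 0.001, 0, 0, 0, -0.25],
    [0, 0, 0.002, 0, 0, 0, -0.25],
    [0, 0, 0.004, 0, 0, 0, -0.25],
    [0, 0, 0.004, 0, 0, 0, -0.25]
  ]
}}

```text
clock: 26.15
position: [0.6423, -0.086, 0.2489]
ee_rot: [0.566, 0.765, -0.183, 0.249]
ft_force: [0.1, -0.4, 0.5]
grip_width: 0.373
grasp_force: 0.0
```

{"fn": "jog_arm", "kwargs": {
  "increments": [
    [0, 0, 0.001, 0, 0, 0, -0.25],
    [0, 0, 0.002, 0, 0, 0, -0.25],
    [0, 0, 0.003, 0, 0, 0, -0.25],
    [0, 0, 0.003, 0, 0, 0, -0.25]
  ]
}}

```text
clock: 26.48
position: [0.6429, -0.0876, 0.2467]
ee_rot: [0.566, 0.765, -0.183, 0.249]
ft_force: [-0.1, 0.6, -0.1]
grip_width: 0.377
grasp_force: 0.0
```

{"fn": "jog_arm", "kwargs": {
  "increments": [
    [0, 0, 0.001, 0, 0, 0, -0.25],
    [0, 0, 0.002, 0, 0, 0, -0.25],
    [0, 0, 0.003, 0, 0, 0, -0.25],
    [0, 0, 0.003, 0, 0, 0, -0.25]
  ]
}}

```text
clock: 26.82
position: [0.6434, -0.0893, 0.2442]
ee_rot: [0.566, 0.765, -0.183, 0.249]
ft_force: [-1.0, 0.0, 0.1]
grip_width: 0.374
grasp_force: 0.0
```

{"fn": "jog_arm", "kwargs": {
  "increments": [
    [0, 0, 0.001, 0, 0, 0, -0.25],
    [0, 0, 0.002, 0, 0, 0, -0.25],
    [0, 0, 0.003, 0, 0, 0, -0.25],
    [0, 0, 0.003, 0, 0, 0, -0.25]
  ]
}}

```text
clock: 27.15
position: [0.6439, -0.091, 0.2418]
ee_rot: [0.566, 0.765, -0.183, 0.249]
ft_force: [0.2, 0.0, -0.4]
grip_width: 0.376
grasp_force: 0.0
```

{"fn": "jog_arm", "kwargs": {
  "increments": [
    [0, 0, 0.001, 0, 0, 0, -0.25],
    [0, 0, 0.002, 0, 0, 0, -0.25],
    [0, 0, 0.003, 0, 0, 0, -0.25],
    [0, 0, 0.003, 0, 0, 0, -0.25]
  ]
}}

```text
clock: 27.48
position: [0.6448, -0.0926, 0.2406]
ee_rot: [0.566, 0.764, -0.183, 0.249]
ft_force: [-3.6, 2.3, 7.3]
grip_width: 0.375
grasp_force: 4.2
```

{"fn": "jog_arm", "kwargs": {
  "increments": [
    [0, 0, 0.001, 0, 0, 0, -0.25],
    [0, 0, 0.002, 0, 0, 0, -0.25],
    [0, 0, 0.003, 0, 0, 0, -0.25],
    [0, 0, 0.003, 0, 0, 0, -0.25]
  ]
}}

```text
clock: 27.82
position: [0.6458, -0.0952, 0.2395]
ee_rot: [0.566, 0.764, -0.183, 0.25]
ft_force: [-3.9, 2.0, 14.1]
grip_width: 0.372
grasp_force: 6.5
```

{"fn": "jog_arm", "kwargs": {
  "increments": [
    [0, 0, 0.001, 0, 0, 0, -0.25],
    [0, 0, 0.002, 0, 0, 0, -0.25],
    [0, 0, 0.002, 0, 0, 0, -0.25]
  ]
}}

```text
clock: 28.07
position: [0.6461, -0.0963, 0.2392]
ee_rot: [0.566, 0.764, -0.183, 0.251]
ft_force: [-11.5, 3.3, 25.8]
grip_width: 0.372
grasp_force: 12.0
```

{"fn": "jog_arm", "kwargs": {
  "increments": [
    [0, 0, -0.005, 0, 0, 0, -0.25],
    [0, 0, -0.02, 0, 0, 0, -0.25],
    [0, 0, -0.045, 0, 0, 0, -0.25],
    [0, 0, -0.08, 0, 0, 0, -0.25],
    [0, 0, -0.1, 0, 0, 0, -0.25]
  ]
}}

```text
clock: 28.48
position: [0.6281, -0.0373, 0.3188]
ee_rot: [0.565, 0.765, -0.182, 0.249]
ft_force: [1.2, 0.2, -0.1]
grip_width: 0.378
grasp_force: 0.0
```

{"fn": "jog_arm", "kwargs": {
  "increments": [
    [0.03, 0, -0.01, 0, 0, 0, 0],
    [0.06, 0, -0.02, 0, 0, 0, 0],
    [0.09, -0.03, -0.03, 0, 0, 0, 0],
    [0.11, -0.05, -0.03, 0, 0, 0, 0],
    [0.11, -0.05, -0.03, 0, 0, 0, 0]
  ]
}}

```text
clock: 28.9
position: [0.5451, 0.0517, 0.2732]
ee_rot: [0.563, 0.767, -0.184, 0.248]
ft_force: [0.1, 0.5, -0.5]
grip_width: 0.504
grasp_force: 0.0
```

Run:
```python
from h import *
s=avg(4)
for n in ("scene","top","wrist"):
    c=optics.camera(n); W=(wcloud(c) if n=="wrist" else cloud(c)).reshape(-1,3); q0=np.c_[W@EX,W@EY,W[:,2]]
    for nm,y,top in (("crank",.589,.014),("scraper",.439,.018)):
        q=q0-[.3048,y,.2]; s=q[(abs(q[:,1])<.008)&(q[:,0]<-.028)&(q[:,0]>-.075)&(q[:,2]<.02)&(q[:,2]>-.12)]
        if len(s)<20: print(n,nm,"few",len(s)); continue
        f=np.polyfit(s[:,0],s[:,2],1); a=np.arctan(f[0]); print(n,nm,len(s),"slope",np.degrees(a).round(1),"gap mm",((f[1]*np.cos(a)-top)*1000).round(1))
    X=W
    for nm,(bx,by),lo in (("jar",(0.70,.33),.08),("box",(.43,-.09),.035)): pass
```

```text
pos sd [0.001  0.001  0.0007] F [ 0.5 -0.   0.3]
scene crank 225 slope 46.3 gap mm 4.4
scene scraper 165 slope 48.1 gap mm 1.7
top crank 107 slope 46.5 gap mm 6.3
top scraper 111 slope 47.2 gap mm 2.8
wrist crank 911 slope 44.6 gap mm 3.8
wrist scraper 1373 slope 47.4 gap mm 2.8
```

Both tools are seated at the roots, the tray is home and the arm is clear. Handing in.

Run:
```python
from workcell import workorder, get_obs
print(get_obs()["ft_force"],get_obs()["clock"]); print(workorder.hand_in())
```

```text
[ 0.07519268 -0.52848939 -0.53487633] 29.25
the job is handed in; nothing more can be done
None
```

I pushed the tray home, hung the crank at the root of the thick peg and then the scraper at the root of the thin peg, didn't touch the bystanders, and handed the job in at 29 s; no verdict was shown.

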